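# Restock the tea display and right the toppled shakers

### The job

Get the self-service tea station ready: lay every tea carton that is lying on the counter flat on its broad face on the sloping bed of the wooden display, its length up the slope and one end resting against the bottom lip, with the first pushed into the corner against the left cheek and each further one pushed up close against the one before, in a row without gaps. Set every toppled shaker upright on the black rubber mat. Leave the shaker that already stands behind the mat, and the tumbler, where they are.

Things in the scene. Friction and masses are not known exactly. Their poses are not given: they have to be found in the camera images.
- carton_0: tea carton (may be absent), a rigid printed box 46 x 59 x 97 mm, about 60 g, which starts lying on a broad face (46 mm high). Origin at the centre of its bottom end; +z runs along its 97 mm length to the other end, x is across its 46 mm thickness, y across its 59 mm width
- carton_0_mid (a point): the centre of carton_0, 48.5 mm along its z from its origin; axes as the carton's
- carton_1: tea carton (may be absent), a rigid printed box 46 x 59 x 97 mm, about 60 g, which starts lying on a broad face (46 mm high). Origin at the centre of its bottom end; +z runs along its 97 mm length to the other end, x is across its 46 mm thickness, y across its 59 mm width
- carton_1_mid (a point): the centre of carton_1, 48.5 mm along its z from its origin; axes as the carton's
- carton_2: tea carton (may be absent), a rigid printed box 46 x 59 x 97 mm, about 60 g, which starts lying on a broad face (46 mm high). Origin at the centre of its bottom end; +z runs along its 97 mm length to the other end, x is across its 46 mm thickness, y across its 59 mm width
- carton_2_mid (a point): the centre of carton_2, 48.5 mm along its z from its origin; axes as the carton's
- carton_3: tea carton (may be absent), a rigid printed box 46 x 59 x 97 mm, about 60 g, which starts lying on a broad face (46 mm high). Origin at the centre of its bottom end; +z runs along its 97 mm length to the other end, x is across its 46 mm thickness, y across its 59 mm width
- carton_3_mid (a point): the centre of carton_3, 48.5 mm along its z from its origin; axes as the carton's
- bed: sloping bed (300 mm wide, 125 mm up the slope) of the wooden display, rising at 38 degrees away from the robot. Origin on its surface in the reference corner, at the inner faces of lip and left cheek, 36 mm above the counter. +x runs up the slope from the lip, +z square out of the bed, +y along the lip to the left: the bed covers y from -300 mm (right edge) to 0 (cheek)
- display: the fixed wooden counter display that carries the bed; origin under the middle of its 135 x 320 mm foot. The lip (10 mm thick) stands 22 mm above the bed along the foot of the slope, the cheek (10 mm thick) 40 mm along the left edge; right and upper edges (113 mm above the counter) are open. The wood is smooth: a carton let go on the slope slides down to the lip by itself
- mat: fixed black rubber bar mat lying on the counter, 120 mm (x) by 150 mm (y), 4 mm thick; origin at the centre of its underside, z up
- shaker_0: glass shaker with a grey cap (may be absent), 90 mm tall, about 100 g, barrel-shaped: 36 mm across the foot, 43 mm at its widest 30 mm above the foot, 34 mm across neck and cap; it starts toppled, lying on its side with its cap to the robot's left. Origin at the centre of its foot; +z runs from the foot to the cap
- shaker_1: glass shaker with a grey cap (may be absent), 90 mm tall, about 100 g, barrel-shaped: 36 mm across the foot, 43 mm at its widest 30 mm above the foot, 34 mm across neck and cap; it starts toppled, lying on its side with its cap to the robot's left. Origin at the centre of its foot; +z runs from the foot to the cap
- upright_shaker: bystander: a shaker of the same size (44 x 90 mm) that already stands upright behind the mat, between it and the display's back; origin under its foot
- glass: bystander: clear tumbler, 81 mm across, 92 mm tall, at the back right; origin under its foot
Mind the look-alikes: they are no part of the job. Leave any orange look-alike of the shaker_1 alone.

How it is judged:
At the end, for the whole second after the job is handed in: Cartons present at rest on the bed, broad face down, lengthwise up slope within 0.15 rad, lower end within 7 mm of the lip; packed from the cheek with no empty place, play 7 mm plus 4 mm per further carton. Shakers present upright within 0.12 rad, centre over the mat, at rest ((y of carton_0_mid in the frame of bed between -0.0365 and 0 m or (y of carton_0_mid in the frame of bed between -0.0995 and -0.0365 m and (y of carton_1_mid in the frame of bed between -0.0365 and 0 m or y of carton_2_mid in the frame of bed between -0.0365 and 0 m or y of carton_3_mid in the frame of bed between -0.0365 and 0 m)) or (y of carton_0_mid in the frame of bed between -0.1625 and -0.0995 m and (y of carton_1_mid in the frame of bed between -0.0995 and -0.0365 m or y of carton_2_mid in the frame of bed between -0.0995 and -0.0365 m or y of carton_3_mid in the frame of bed between -0.0995 and -0.0365 m)) or (y of carton_0_mid in the frame of bed between -0.2255 and -0.1625 m and (y of carton_1_mid in the frame of bed between -0.1625 and -0.0995 m or y of carton_2_mid in the frame of bed between -0.1625 and -0.0995 m or y of carton_3_mid in the frame of bed between -0.1625 and -0.0995 m))) and x of carton_0_mid in the frame of bed between 0.04 and 0.056 m and z of carton_0_mid in the frame of bed between 0.018 and 0.028 m and angle between the z axis of each of carton_0, carton_1, carton_2, carton_3 and the x axis of bed, either way round below 0.15 rad and linear speed of each of carton_0, carton_1, carton_2, carton_3, shaker_0, shaker_1 below 0.02 m/s and (y of carton_1_mid in the frame of bed between -0.0365 and 0 m or (y of carton_1_mid in the frame of bed between -0.0995 and -0.0365 m and (y of carton_0_mid in the frame of bed between -0.0365 and 0 m or y of carton_2_mid in the frame of bed between -0.0365 and 0 m or y of carton_3_mid in the frame of bed between -0.0365 and 0 m)) or (y of carton_1_mid in the frame of bed between -0.1625 and -0.0995 m and (y of carton_0_mid in the frame of bed between -0.0995 and -0.0365 m or y of carton_2_mid in the frame of bed between -0.0995 and -0.0365 m or y of carton_3_mid in the frame of bed between -0.0995 and -0.0365 m)) or (y of carton_1_mid in the frame of bed between -0.2255 and -0.1625 m and (y of carton_0_mid in the frame of bed between -0.1625 and -0.0995 m or y of carton_2_mid in the frame of bed between -0.1625 and -0.0995 m or y of carton_3_mid in the frame of bed between -0.1625 and -0.0995 m))) and x of carton_1_mid in the frame of bed between 0.04 and 0.056 m and z of carton_1_mid in the frame of bed between 0.018 and 0.028 m and (y of carton_2_mid in the frame of bed between -0.0365 and 0 m or (y of carton_2_mid in the frame of bed between -0.0995 and -0.0365 m and (y of carton_0_mid in the frame of bed between -0.0365 and 0 m or y of carton_1_mid in the frame of bed between -0.0365 and 0 m or y of carton_3_mid in the frame of bed between -0.0365 and 0 m)) or (y of carton_2_mid in the frame of bed between -0.1625 and -0.0995 m and (y of carton_0_mid in the frame of bed between -0.0995 and -0.0365 m or y of carton_1_mid in the frame of bed between -0.0995 and -0.0365 m or y of carton_3_mid in the frame of bed between -0.0995 and -0.0365 m)) or (y of carton_2_mid in the frame of bed between -0.2255 and -0.1625 m and (y of carton_0_mid in the frame of bed between -0.1625 and -0.0995 m or y of carton_1_mid in the frame of bed between -0.1625 and -0.0995 m or y of carton_3_mid in the frame of bed between -0.1625 and -0.0995 m))) and x of carton_2_mid in the frame of bed between 0.04 and 0.056 m and z of carton_2_mid in the frame of bed between 0.018 and 0.028 m and (y of carton_3_mid in the frame of bed between -0.0365 and 0 m or (y of carton_3_mid in the frame of bed between -0.0995 and -0.0365 m and (y of carton_0_mid in the frame of bed between -0.0365 and 0 m or y of carton_1_mid in the frame of bed between -0.0365 and 0 m or y of carton_2_mid in the frame of bed between -0.0365 and 0 m)) or (y of carton_3_mid in the frame of bed between -0.1625 and -0.0995 m and (y of carton_0_mid in the frame of bed between -0.0995 and -0.0365 m or y of carton_1_mid in the frame of bed between -0.0995 and -0.0365 m or y of carton_2_mid in the frame of bed between -0.0995 and -0.0365 m)) or (y of carton_3_mid in the frame of bed between -0.2255 and -0.1625 m and (y of carton_0_mid in the frame of bed between -0.1625 and -0.0995 m or y of carton_1_mid in the frame of bed between -0.1625 and -0.0995 m or y of carton_2_mid in the frame of bed between -0.1625 and -0.0995 m))) and x of carton_3_mid in the frame of bed between 0.04 and 0.056 m and z of carton_3_mid in the frame of bed between 0.018 and 0.028 m and angle between each of shaker_0, shaker_1's own z axis and vertical below 0.12 rad and x of shaker_0 in the frame of mat between -0.055 and 0.055 m and y of shaker_0 in the frame of mat between -0.07 and 0.07 m and height (world z) of shaker_0 between 0.001 and 0.012 m and x of shaker_1 in the frame of mat between -0.055 and 0.055 m and y of shaker_1 in the frame of mat between -0.07 and 0.07 m and height (world z) of shaker_1 between 0.001 and 0.012 m); the robot touches nothing.
It fails at once if the standing shaker is knocked over or shoved more than 3 cm (distance of upright_shaker from where it was at the start of the episode above 0.03 m or angle between upright_shaker's own z axis and vertical above 0.5 rad).
It fails at once if the tumbler is knocked over or shoved more than 3 cm (distance of glass from where it was at the start of the episode above 0.03 m or angle between glass's own z axis and vertical above 0.5 rad).
Of carton_0, carton_1, carton_2, carton_3 only 3 to 4 are there at a start; the rules pass over those that are not, and their reading is None.
Of shaker_0, shaker_1 only 1 to 2 are there at a start; the rules pass over those that are not, and their reading is None.
At some moment in a run one of carton_0, carton_1, carton_2, carton_3 may be knocked a few centimetres aside while the robot is not near it.
It also fails if it takes over 210 s, if anything falls off the work surface, if the arm or the gripper's body presses on something with over 40 N, if the wrist force passes 120 N, or if a joint passes its speed limit or range.

### The arm

A 6-joint arm with a two-finger parallel gripper is mounted at the origin on a cart in front of the work surface, level with it; the furniture and walls round the work are solid. World frame = base frame: x ahead of the robot, y to its left, z up, the work surface at z = 0. Lengths are in m, angles in rad, forces in N, time in s.
With the tool pointing down it reaches from about 0.3 to 0.85 m from the base axis. Payload 4.2 kg.
Tool frame: the origin (TCP) lies at the very end of the fingers, on their centre line; the grasp point (between the pads) lies 19 mm behind it (env.grip_depth is the distance from the TCP to the grasp point, in m); z points along the fingers, y is the line along which they close (so a half turn about z gives the same grasp; the last joint's range is limited). The gripper opens to 91 mm and grips with 3 to 60 N. Pads are 32 mm wide; open, the fingers measure 118 mm over their backs; the gripper's body (76 mm by 178 mm) begins 60 mm behind the grasp point.
Start: joints at [-1.289, 0.32, 1.565, -0, 1.257, -0.02], TCP at [0.171, -0.549, 0.214] pointing down, gripper open.
Joint ranges: [-3.11, 3.11], [-0.84, 2.01], [0.21, 2.61], [-1.34, 4.49], [0.05, 2.63], [-2.56, 2.56]. Speed limits (rad/s): [2.57, 2.57, 3.14, 3.14, 3.14, 3.14].

### API

Orientations are given as a 3x3 rotation matrix whose columns are the frame's x, y, z axes.
In Python, from workcell import env gives the robot as it stands. The module is installed in compiled form; this text tells all that it offers.
- The arm moves only by the tool send_rows, never from a script. Its argument "increments" is a list that holds one entry, the list of rows, each a list of 5 numbers: the opening in per cent of the stroke, from 0 (shut) to 100 (fully open), then the shift along the tool's x, y, z in cm, then the turn about the tool's z in rad. In form: [[[hand, dx, dy, dz, twist], ...]]. A call has exactly 8 rows; each row shifts and turns the commanded pose from where the row before left it, along the tool's axes as they then stand; what a row does not reach is not made up. A row lasts 1/10 s, in which the tool goes at most 50 mm and 8.59 degrees, less where a joint would pass 70% of its speed; a pose out of reach is approached as far as the arm can. A call is refused whole if a number of a shift passes 5 or a number of a turn 0.15, either way. A call with a gripper value outside its range is refused whole. The fingers move at their own pace and stop on an object; "newtons" is the grip in N (left out, the last holds). Time passes only in rows, so rows that do not move let the fingers close, or fill a call up. It gives the time, the measured TCP pose, the force, the opening and the grip force at its end, in the units of the state.
- env.sense(): the state, without advancing time (a new reading comes with each control period).
- env.grab_frame(name): name is "side" or "top"; returns the picture (384x512x3 uint8, red, green, blue); there is no depth.
- env.camera_model(name): a dict with "intrinsics" (3x3 intrinsics, pixels), "D" ([k1, k2, p1, p2, k3] as OpenCV has them; the pictures are not rectified), "T" (4x4, takes a point from camera to world coordinates). Camera axes: x right, y down, z forward; pixel columns grow to the right and rows downward; lengths in m; the calibration is good to about 2 mm. A picture is of the moment at which its call begins. camera_model takes no time and is no camera call.
- env.close_job(): hands the job in; it is judged then, once.
The state is a dict: "t": time; "joints": joint angles; "qd": joint speeds; "tau": joint torques, N m; "eef_pos": TCP position; "eef_rot": TCP orientation; "ft_force": force on the tool from outside, world axes, zero at the start; "wrist_torque": the same for the moment, N m; "finger_gap": opening from 0.0 (shut) to 1.0 (fully open); "gripper_force": force on a finger pad.
Only numpy, scipy, OpenCV 4.12 (cv2) and the standard library are available. Lean on these libraries where they do the work, as an engineer would, in place of code of your own. Each camera call takes 0.05 s, during which the arm holds its last target. There are 200 camera calls.

## Working session

There is one attempt and no reset: what is moved stays moved. The work goes in short steps, Python scripts to look and compute and a tool call to move; the robot and the scene stay as the last step left them, time stands still between calls to the robot, and variables do not carry over. Pictures are saved under pics/ and viewed, at most 14 in all, crops included, and the job is handed in when it is done.

Besides the shell and the picture viewer there is one more tool, called by a JSON object that holds its "op" and its "data", one argument or row to a line. send_rows: Moves the arm, as the interface text tells. Its arguments: {"type":"object","properties":{"increments":{"type":"array","items":{"type":"array","items":{"type":"array","items":{"type":"number"}}}},"newtons":{"type":"number"}},"required":["increments"]}

```bash
mkdir -p pics
python3 - <<'E'
from workcell import env
import cv2,numpy as np
np.set_printoptions(precision=4,suppress=True)
for n in("side","top"):
    im=env.grab_frame(n); cv2.imwrite(f"pics/{n}0.png",cv2.resize(im[:,:,::-1],(800,600),interpolation=cv2.INTER_CUBIC)); cv2.imwrite(f"raw_{n}0.png",im[:,:,::-1])
    m=env.camera_model(n); print(n,m["intrinsics"],m["D"],m["T"])
print(env.sense(), env.grip_depth)
E
```

```text
side [[379.8053   0.     255.3906]
 [  0.     379.8053 193.663 ]
 [  0.       0.       1.    ]] [0.0235 0.     0.     0.     0.    ] [[ 0.9837 -0.0868  0.1574  0.4031]
 [-0.1791 -0.5478  0.8172 -0.8404]
 [ 0.0153 -0.8321 -0.5544  0.626 ]
 [ 0.      0.      0.      1.    ]]
top [[471.2456   0.     252.2437]
 [  0.     471.2456 185.5717]
 [  0.       0.       1.    ]] [0.0486 0.     0.     0.     0.    ] [[-0.0227 -0.998   0.0596  0.4616]
 [-0.9997  0.0233  0.0105  0.015 ]
 [-0.0119 -0.0593 -0.9982  1.7058]
 [ 0.      0.      0.      1.    ]]
{'t': 0.1, 'joints': array([-1.289 ,  0.3202,  1.5655, -0.    ,  1.2574, -0.02  ]), 'qd': array([-0.0023, -0.0022, -0.0016, -0.0001, -0.0001, -0.0009]), 'tau': array([  0.0007, -41.3333, -23.2509,   0.073 ,   0.0422,  -0.0001]), 'eef_pos': array([ 0.1708, -0.5486,  0.2132]), 'eef_rot': array([[ 0.9548,  0.2973, -0.0005],
       [ 0.2973, -0.9548,  0.0015],
       [ 0.    , -0.0016, -1.    ]]), 'ft_force': array([-1.3118, -1.1423,  1.5281]), 'wrist_torque': array([ 0.0016, -0.0469, -0.0105]), 'gripper_force': 0.0, 'finger_gap': 1.0005736876704103} 0.0188
```

View pics/top0.png

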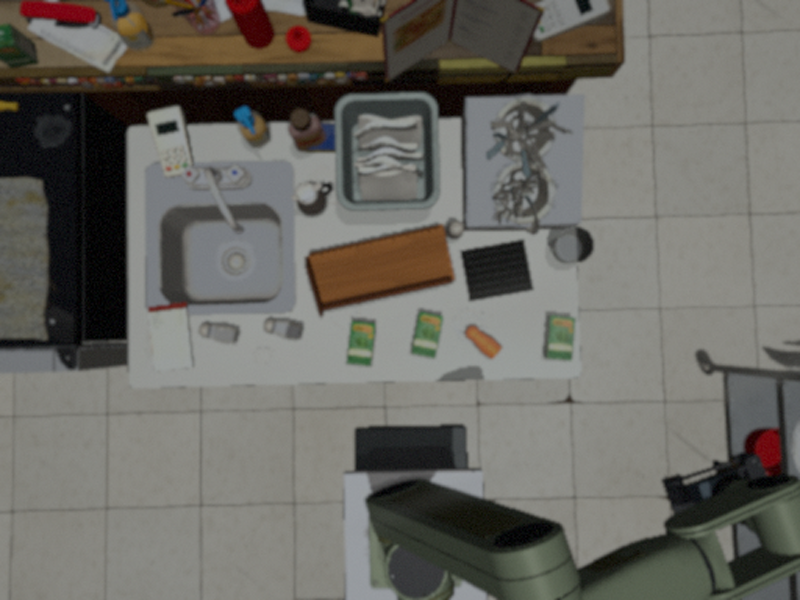

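View pics/side0.png

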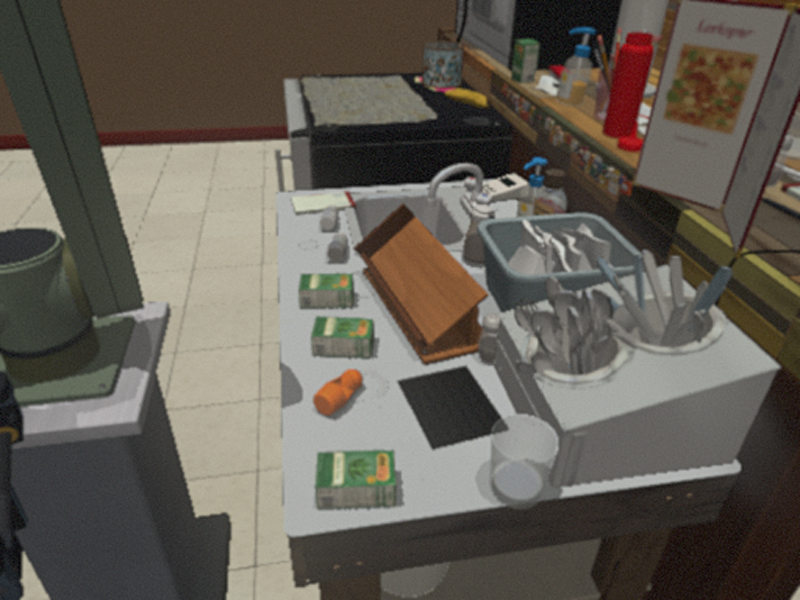

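The top view (800x600) shows three green cartons at (361,341), (427,333) and (560,336). Two glass shakers with grey caps lie toppled at (218,331) and (283,327), caps to the left. An orange look-alike lies at (482,341), and I'll leave it alone. The display is at (380,268), the mat at (497,270), the standing shaker at (455,228) and the tumbler at (570,245). The side view agrees. Next I'll measure by segmentation.

```bash
cat > h.py <<'E'
from workcell import env
import cv2,numpy as np
np.set_printoptions(precision=4,suppress=True)
C={n:env.camera_model(n) for n in("side","top")}
def proj(n,P):
    m=C[n];T=np.linalg.inv(m["T"]);P=np.asarray(P,float).reshape(-1,3)
    r=cv2.Rodrigues(T[:3,:3])[0]
    return cv2.projectPoints(P,r,T[:3,3],np.array(m["intrinsics"]),np.array(m["D"]))[0].reshape(-1,2)
def unproj(n,px,z):
    m=C[n];u=cv2.undistortPoints(np.float64(px).reshape(-1,1,2),np.array(m["intrinsics"]),np.array(m["D"])).reshape(-1,2)
    d=np.c_[u,np.ones(len(u))]@m["T"][:3,:3].T;o=m["T"][:3,3]
    return o+d*((z-o[2])/d[:,2])[:,None]
def rect(cx,cy,yaw,lx,ly,z):
    c,s=np.cos(yaw),np.sin(yaw)
    return np.array([[cx+c*a*lx/2-s*b*ly/2,cy+s*a*lx/2+c*b*ly/2,z] for a,b in((1,1),(1,-1),(-1,-1),(-1,1))])
def blobs(mask,amin=60):
    n,l,s,c=cv2.connectedComponentsWithStats(mask.astype(np.uint8))
    return [(s[i,4],c[i],cv2.minAreaRect(np.argwhere(l==i)[:,::-1].astype(np.float32)),s[i,:4]) for i in range(1,n) if s[i,4]>=amin]
def go(x,y,z,yaw):
    "deltas from the present pose: cm along tool x,y,z, and twist"
    s=env.sense();R=s["eef_rot"];d=R.T@(np.array([x,y,z])-s["eef_pos"])*100
    y0=np.arctan2(R[1,0],R[0,0]);return d,-((yaw-y0+np.pi/2)%np.pi-np.pi/2)
E
python3 - <<'E'
from h import *
im=cv2.imread("raw_top0.png");hsv=cv2.cvtColor(im,cv2.COLOR_BGR2HSV).astype(int);H,S,V=hsv[...,0],hsv[...,1],hsv[...,2]
roi=np.zeros(H.shape,bool);roi[70:250,82:375]=1
for name,m in dict(carton=(H>30)&(H<90)&(S>60),wood=(H<20)&(S>100)&(V>50),mat=(V<50)).items():
    for a,c,r,b in blobs(m&roi):
        P=unproj("top",cv2.boxPoints(r),{"carton":.046,"wood":.0,"mat":.004}[name])
        print(name,a,c,b,r,"\n",P[:,:2].round(4).tolist(),unproj("top",[c],.046 if name=="carton" else 0.004)[0])
cv2.imwrite("pics/crop1.png",cv2.resize(im[130:245,70:390],(800,288),interpolation=cv2.INTER_CUBIC))
E
```

```text
carton 195 [273.1846 209.7795] [266 200  17  19] ((273.8119812011719, 208.78399658203125), (14.758050918579102, 16.994117736816406), 10.30484676361084) 
 [[0.4533, -0.01], [0.5117, -0.0222], [0.5013, -0.073], [0.4429, -0.0607]] [ 0.4738 -0.0392  0.046 ]
carton 195 [231.0051 215.4051] [224 206  16  18] ((231.40000915527344, 214.30001831054688), (14.760132789611816, 17.116792678833008), 7.125016689300537) 
 [[0.4354, 0.138], [0.4948, 0.1295], [0.4872, 0.078], [0.4278, 0.0867]] [0.4574 0.1095 0.046 ]
carton 68 [358.7941 214.7941] [352 210  15   9] ((359.0, 214.0), (14.0, 8.0), 0.0) 
 [[0.439, -0.3137], [0.4669, -0.3148], [0.4659, -0.3634], [0.438, -0.3623]] [ 0.4497 -0.3377  0.046 ]
carton 62 [270.7419 224.1613] [264 221  14   7] ((270.6730651855469, 224.13461303710938), (13.532013893127441, 4.3145551681518555), 11.309932708740234) 
 [[0.4215, -0.0043], [0.4363, -0.0076], [0.426, -0.0539], [0.4112, -0.0506]] [ 0.4236 -0.0293  0.046 ]
carton 67 [229.1791 229.8507] [223 227  14   6] ((229.5, 229.5), (5.0, 13.0), 90.0) 
 [[0.4175, 0.1384], [0.4164, 0.0928], [0.399, 0.0931], [0.4, 0.1387]] 
[... 1815 characters left out ...]
, -0.1366], [0.9678, -0.1362], [0.9693, -0.0815]] [ 0.9766 -0.1081  0.004 ]
mat 143 [273.6084  98.3636] [272  72   4  54] ((273.5, 98.5), (53.0, 3.0), 90.0) 
 [[0.9776, -0.0488], [0.9773, -0.0597], [0.7822, -0.0549], [0.7824, -0.044]] [ 0.8802 -0.0523  0.004 ]
mat 66 [372.4848 155.2576] [370 147   5  20] ((372.0, 156.5), (19.0, 4.0), 90.0) 
 [[0.6929, -0.3956], [0.6925, -0.4099], [0.6236, -0.4074], [0.624, -0.3931]] [ 0.6627 -0.4034  0.004 ]
mat 1171 [317.2699 172.3783] [296 155  43  36] ((317.2560119628906, 172.40802001953125), (30.231643676757812, 38.818145751953125), 79.69515228271484) 
 [[0.6487, -0.1256], [0.6706, -0.2642], [0.5623, -0.2801], [0.5404, -0.1421]] [ 0.6055 -0.2032  0.004 ]
```

View pics/crop1.png

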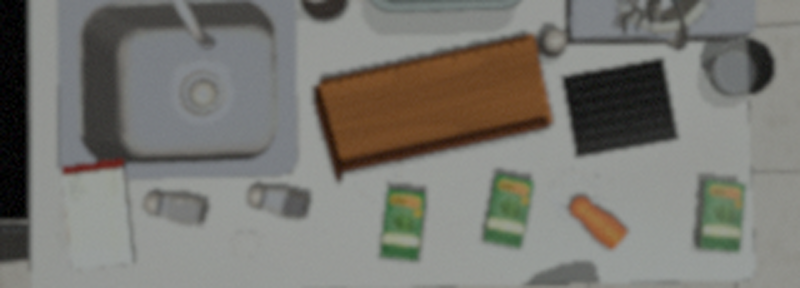

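```bash
cat > fit.py <<'E'
from h import *
from scipy.optimize import minimize
def hullmask(n,P):
    m=np.zeros((384*4,512*4),np.uint8);h=cv2.convexHull(np.float32(proj(n,P)*4+1.5)).astype(np.int32);cv2.fillConvexPoly(m,h,255)
    return cv2.resize(m,(512,384),interpolation=cv2.INTER_AREA)/255.
c38,s38=np.cos(np.radians(38)),np.sin(np.radians(38))
def bedpts(p,L):
    x,y,t=p;L=np.array(L,float);lx=L[:,0]*c38-L[:,2]*s38;lz=L[:,0]*s38+L[:,2]*c38+.036;c,s=np.cos(t),np.sin(t)
    return np.c_[x+c*lx-s*L[:,1],y+s*lx+c*L[:,1],lz]
DISP=[(a,b,c) for a in(-.01,.125) for b in(0,.01) for c in(0,.04)]+[(a,b,c) for a in(-.01,0) for b in(-.3,) for c in(0,.022)]+[(.125,-.3,0)]
E
python3 - <<'E'
from fit import *
M={}
for n,roi in(("top",(130,210,190,295)),("side",(125,240,222,320))):
    hsv=cv2.cvtColor(cv2.imread(f"raw_{n}0.png"),cv2.COLOR_BGR2HSV).astype(int);H,S,V=[hsv[...,i] for i in range(3)]
    m=((H<20)|(H>170))&(S>90);r=np.zeros_like(m);r[roi[0]:roi[1],roi[2]:roi[3]]=1
    M[n]=cv2.morphologyEx((m&r).astype(np.uint8),cv2.MORPH_OPEN,np.ones((3,3)))
def iou(p,ns):
    v=0
    for n in ns:
        h=hullmask(n,bedpts(p,DISP));v-=np.minimum(h,M[n]).sum()/np.maximum(h,M[n]).sum()
    return v
for ns in(("top",),):
  b=min((minimize(iou,[.56,.2,.19],args=(ns,),method="Nelder-Mead",options=dict(initial_simplex=[[.56,.2,.19],[.58,.2,.19],[.56,.22,.19],[.56,.2,.1]])) for _ in(0,)),key=lambda r:r.fun);print(ns,b.x,b.fun)
p=b.x
im=np.hstack([cv2.resize(cv2.imread("raw_top0.png")[130:240,190:310],None,fx=4,fy=4,interpolation=2),])
sd=cv2.resize(cv2.imread("raw_side0.png")[120:240,180:320],None,fx=4,fy=4,interpolation=2)
Q=[[(0,0,0),(.125,0,0),(.125,-.3,0),(0,-.3,0)],[(0,0,.04),(.125,0,.04),(.125,.01,.04),(0,.01,.04)],[(0,0,.022),(0,-.3,.022),(-.01,-.3,.022),(-.01,0,.022)]]
for q in Q:
    for im_,n,o in((im,"top",(190,130)),(sd,"side",(180,120))):
        cv2.polylines(im_,[((proj(n,bedpts(p,q))-o)*4+1.5).round().astype(np.int32)],True,(255,255,0),1)
h=max(im.shape[0],sd.shape[0]);f=lambda a:cv2.copyMakeBorder(a,0,h-a.shape[0],0,0,0)
o=np.hstack([f(im),f(sd)]);cv2.imwrite("pics/fit1.png",cv2.resize(o,None,fx=800/o.shape[1],fy=800/o.shape[1],interpolation=3))
E
```

```text
('top',) [0.5506 0.2002 0.1646] -0.949410286593924
```

View pics/fit1.png

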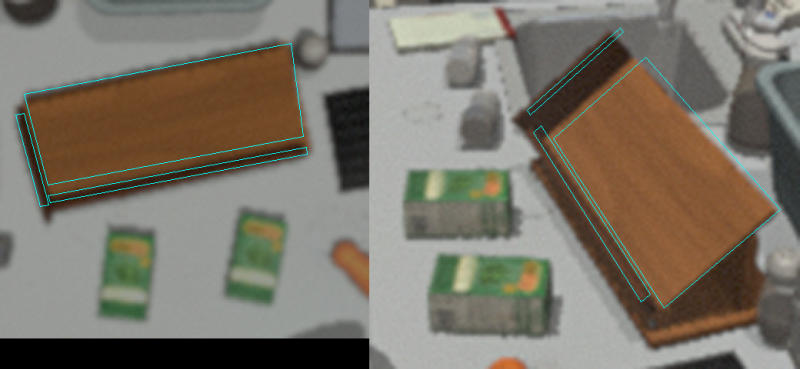

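The fit overlay shows the bed outline matching in both views, with bed origin about (0.551, 0.200) and yaw 0.165. Next are the carton and shaker poses.

```bash
cat >> fit.py <<'E'
def cartons(im,view=True):
    hsv=cv2.cvtColor(im,cv2.COLOR_BGR2HSV).astype(int);H,S,V=[hsv[...,i] for i in range(3)]
    g=((H>20)&(H<95)&(S>45)).astype(np.uint8);r=np.zeros_like(g);r[190:240,150:375]=1;g=cv2.morphologyEx(g*r,cv2.MORPH_CLOSE,np.ones((9,5)))
    out=[]
    for a,c,rr,b in blobs(g,150):
        m=np.zeros(g.shape);m[b[1]:b[1]+b[3],b[0]:b[0]+b[2]]=g[b[1]:b[1]+b[3],b[0]:b[0]+b[2]]
        f=lambda p:-np.minimum(h:=hullmask("top",rect(*p,.097,.059,.046)),m).sum()/np.maximum(h,m).sum()
        x0=unproj("top",[c],.046)[0,:2];s=[[*x0,.0],[*(x0+[.01,0]),.1],[*(x0+[0,.01]),-.1],[*(x0+[-.01,-.01]),.2]]
        q=minimize(f,s[0],method="Nelder-Mead",options=dict(initial_simplex=s));out.append(q.x);print("carton",q.x,q.fun)
    return out
E
python3 - <<'E'
from fit import *
im=cv2.imread("raw_top0.png");cs=cartons(im)
sd=cv2.imread("raw_side0.png")
for c in cs:
    for z in(0,.046): 
        cv2.polylines(sd,[],True,(0,0,255))
big=cv2.resize(sd[120:330,175:265],None,fx=4,fy=4,interpolation=3)
for c in cs:
    for z in(0.046,0):cv2.polylines(big,[((proj("side",rect(*c,.097,.059,z))-(175,120))*4+1.5).astype(np.int32)],True,(0,0,255),1)
big2=cv2.resize(im[195:230,75:205],None,fx=6,fy=6,interpolation=3)
cv2.imwrite("pics/c2.png",np.vstack([cv2.copyMakeBorder(cv2.resize(sd[125:180,185:285],None,fx=6,fy=6,interpolation=3),0,0,0,180,0),big2]))
cv2.imwrite("pics/c1.png",cv2.resize(big,None,fx=.7,fy=.7,interpolation=3))
E
```

```text
carton [ 0.4606 -0.0392 -0.1728] -0.8590973658633838
carton [ 0.4477 -0.3348 -0.1016] -0.8369232277193757
carton [ 0.4451  0.1111 -0.1381] -0.8763500530082163
```

View pics/c2.png

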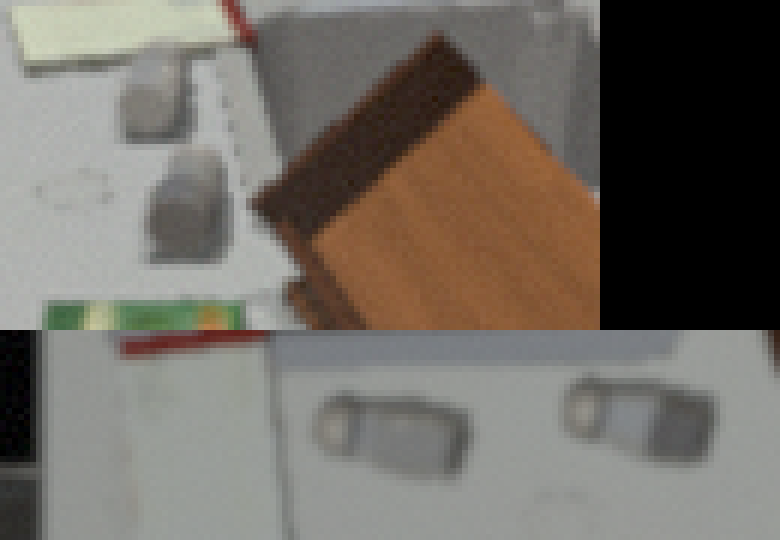

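View pics/c1.png

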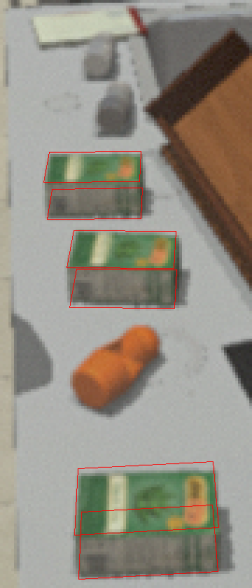

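```bash
cat >> h.py <<'E'
def go(x,y,z,yaw):
    "twist to do first, then the shifts in cm along the tool axes after it"
    s=env.sense();R=s["eef_rot"];y0=np.arctan2(R[1,0],R[0,0]);t=-((yaw-y0+np.pi/2)%np.pi-np.pi/2);y1=y0-t
    A=np.array([[np.cos(y1),np.sin(y1),0],[np.sin(y1),-np.cos(y1),0],[0,0,-1]])
    print("twist %.3f  dx %.2f dy %.2f dz %.2f"%(t,*((np.array([x,y,z])-s["eef_pos"])@A*100)), "pos",s["eef_pos"],"t",s["t"])
E
python3 - <<'E'
from h import *
go(.4477,-.3348,.09,-.1016)
E
```

```text
twist 0.403  dx 25.38 dy -24.08 dz 12.32 pos [ 0.1708 -0.5486  0.2132] t 0.1
```

{"op": "send_rows", "data": {
  "increments": [
    [[100,0,0,0,0.134],[100,0,0,0,0.134],[100,0,0,0,0.134],[100,3.2,-3,0,0],[100,3.2,-3,0,0],[100,3.2,-3,0,0],[100,3.2,-3,0,0],[100,3.2,-3,0,0]]
  ],
  "newtons": 8
}}

```text
t: 0.9
eef_pos: [0.3461, -0.4144, 0.2137]
eef_rot: [[0.995, -0.1, -0.0], [-0.1, -0.995, 0.0], [-0.0, -0.0, -1.0]]
ft_force: [0.5, -0.3, -0.6]
finger_gap: 1.0
gripper_force: 0.0
```

{"op": "send_rows", "data": {
  "increments": [
    [[100,3.2,-3,0,0],[100,3.2,-3,0,0],[100,3,-3,0,0],[100,0,0,4,0],[100,0,0,4,0],[100,0,0,4,0],[100,0,0,0,0],[100,0,0,0,0]]
  ]
}}

```text
t: 1.7
eef_pos: [0.4477, -0.3357, 0.0941]
eef_rot: [[0.995, -0.1, -0.001], [-0.1, -0.995, 0.001], [-0.001, -0.0, -1.0]]
ft_force: [0.2, -0.8, 0.9]
finger_gap: 0.997
gripper_force: 0.0
```

```bash
python3 -c "
from h import *
go(.4477,-.3348,.012,-.1016)"
```

```text
twist 0.001  dx -0.01 dy -0.09 dz 8.21 pos [ 0.4477 -0.3357  0.0941] t 1.7
```

{"op": "send_rows", "data": {
  "increments": [
    [[100,0,0,3,0],[100,0,0,3,0],[100,0,0,2.2,0],[100,0,0,0,0],[40,0,0,0,0],[40,0,0,0,0],[40,0,0,0,0],[40,0,0,0,0]]
  ]
}}

```text
t: 2.5
eef_pos: [0.4483, -0.3363, 0.0132]
eef_rot: [[0.995, -0.1, 0.002], [-0.1, -0.995, -0.002], [0.002, 0.002, -1.0]]
ft_force: [-0.4, -1.7, -0.2]
finger_gap: 0.683
gripper_force: 0.2
```

{"op": "send_rows", "data": {
  "increments": [
    [[40,0,0,0,0],[40,0,0,0,0],[40,0,0,0,0],[40,0,0,-2,0],[40,0,0,-4,0],[40,0,0,-4,0],[40,0,0,-4,0],[40,0,0,-4,0]]
  ]
}}

```text
t: 3.3
eef_pos: [0.4472, -0.3352, 0.1933]
eef_rot: [[0.995, -0.1, -0.001], [-0.1, -0.995, 0.001], [-0.001, -0.001, -1.0]]
ft_force: [0.1, -0.2, -1.0]
finger_gap: 0.64
gripper_force: 8.0
```

```bash
cat >> h.py <<'E'
BX,BY,BYAW=.5506,.2002,.1646
def bed(lx,ly):
    c,s=np.cos(BYAW),np.sin(BYAW);return BX+c*lx-s*ly,BY+s*lx+c*ly
E
python3 -c "
from h import *
for ly in (-.047,-.11,-.173): print(bed(.0238,ly))
go(*bed(.0238,-.047),.14,BYAW)"
```

```text
(np.float64(0.5817796329356297), np.float64(0.15773506752625888))
(np.float64(0.5921026712183065), np.float64(0.09558657695235682))
(np.float64(0.6024257095009832), np.float64(0.0334380863784548))
twist -0.265  dx 21.35 dy -46.42 dz 5.33 pos [ 0.4472 -0.3352  0.1933] t 3.3
```

{"op": "send_rows", "data": {
  "increments": [
    [[40,0,0,0,-0.133],[40,0,0,0,-0.132],[40,1.8,-3.9,0,0],[40,1.8,-3.9,0,0],[40,1.8,-3.9,0,0],[40,1.8,-3.9,0,0],[40,1.8,-3.9,0,0],[40,1.8,-3.9,0,0]]
  ]
}}

```text
t: 4.1
eef_pos: [0.5156, -0.0853, 0.1917]
eef_rot: [[0.986, 0.164, -0.001], [0.164, -0.986, 0.0], [-0.001, -0.0, -1.0]]
ft_force: [-0.0, 0.9, -0.8]
finger_gap: 0.641
gripper_force: 8.0
```

{"op": "send_rows", "data": {
  "increments": [
    [[40,1.8,-3.8,0,0],[40,1.8,-3.8,0,0],[40,1.8,-3.8,0,0],[40,1.8,-3.8,0,0],[40,1.8,-3.8,0,0],[40,1.6,-3.8,0,0],[40,0,0,3,0],[40,0,0,2,0]]
  ]
}}

```text
t: 4.9
eef_pos: [0.5822, 0.1567, 0.1401]
eef_rot: [[0.986, 0.167, -0.002], [0.167, -0.986, -0.001], [-0.002, 0.0, -1.0]]
ft_force: [-0.3, -0.4, -0.8]
finger_gap: 0.64
gripper_force: 8.0
```

```bash
python3 -c "
from h import *
go(*bed(.0238,-.047),.076,BYAW)
a=cv2.resize(env.grab_frame('side')[120:260,190:330,::-1],(560,560),interpolation=3)
cv2.imwrite('pics/a1.png',a)"
```

```text
twist 0.003  dx -0.02 dy -0.11 dz 6.41 pos [0.5822 0.1567 0.1401] t 4.9
```

View pics/a1.png

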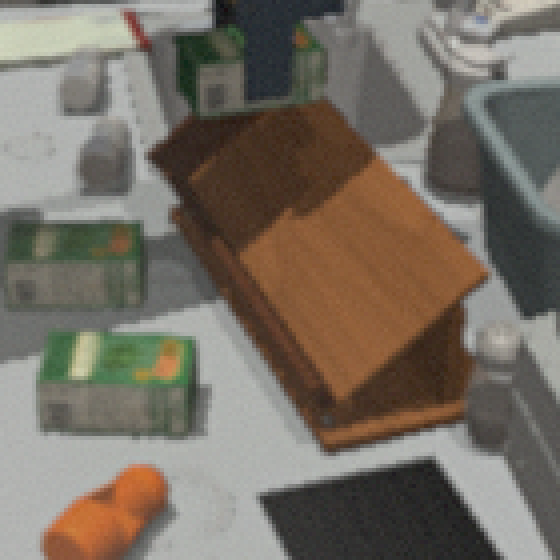

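The carton is held over the display's left end. I'll lower it with a light grip so it pivots onto the slope.

{"op": "send_rows", "data": {
  "increments": [
    [[40,0,0,1,0],[40,0,0,1,0],[40,0,0,1,0],[40,0,0,0.6,0],[40,0,0,0.6,0],[40,0,0,0.5,0],[40,0,0,0,0],[40,0,0,0,0]]
  ],
  "newtons": 4
}}

```text
t: 5.75
eef_pos: [0.5837, 0.1554, 0.095]
eef_rot: [[0.986, 0.164, 0.002], [0.164, -0.986, 0.0], [0.002, -0.0, -1.0]]
ft_force: [-0.4, 0.5, -0.2]
finger_gap: 0.64
gripper_force: 4.0
```

{"op": "send_rows", "data": {
  "increments": [
    [[40,0,0,0.5,0],[40,0,0,0.5,0],[40,0,0,0.4,0],[40,0,0,0.3,0],[40,0,0,0,0],[40,0,0,0,0],[40,0,0,0,0],[40,0,0,0,0]]
  ]
}}

```text
t: 6.55
eef_pos: [0.5831, 0.1553, 0.0779]
eef_rot: [[0.986, 0.164, 0.0], [0.164, -0.986, 0.0], [0.0, 0.0, -1.0]]
ft_force: [-0.4, -0.9, 0.7]
finger_gap: 0.643
gripper_force: 4.5
```

```bash
python3 -c "
from h import *
go(*bed(.0238,-.047),.076,BYAW)
a=cv2.resize(env.grab_frame('side')[120:260,190:330,::-1],(560,560),interpolation=3)
cv2.imwrite('pics/a2.png',a)"
```

```text
twist 0.000  dx -0.09 dy -0.27 dz 0.19 pos [0.5831 0.1553 0.0779] t 6.55
```

View pics/a2.png

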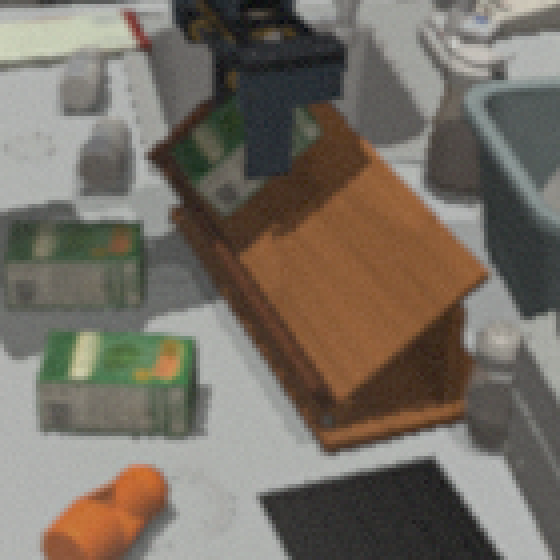

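The carton lies flat on the slope. I'll release it a little, lift, and go to the next one.

{"op": "send_rows", "data": {
  "increments": [
    [[72,0,0,0,0],[72,0,0,0,0],[72,0,0,0,0],[72,0,0,-1,0],[72,0,0,-2,0],[72,0,0,-4,0],[72,0,0,-4,0],[72,0,0,0,0]]
  ]
}}

```text
t: 7.4
eef_pos: [0.5866, 0.1563, 0.1951]
eef_rot: [[0.986, 0.164, 0.013], [0.164, -0.986, 0.003], [0.014, -0.001, -1.0]]
ft_force: [-0.9, 0.5, 0.5]
finger_gap: 0.722
gripper_force: 0.0
```

```bash
python3 -c "
from fit import *
im=env.grab_frame('top')[:,:,::-1].copy();cartons(im)
go(.4606,-.0392,.09,-.1728)"
```

```text
carton [ 0.5009  0.2677 -0.0969] -0.3613910245245619
carton [0.5065 0.1263 0.5118] -0.37926229867907135
carton [ 0.4614 -0.0368 -0.2442] -0.8514933536646004
twist 0.338  dx -8.90 dy 21.35 dz 10.20 pos [0.585  0.1558 0.192 ] t 7.45
```

{"op": "send_rows", "data": {
  "increments": [
    [[100,0,0,0,0.115],[100,0,0,0,0.115],[100,0,0,0,0.115],[100,-1.8,4.25,0,0],[100,-1.8,4.25,0,0],[100,-1.8,4.3,0,0],[100,-1.8,4.3,0,0],[100,-1.7,4.3,0,0]]
  ],
  "newtons": 8
}}

```text
t: 8.25
eef_pos: [0.4551, -0.0404, 0.1871]
eef_rot: [[0.984, -0.178, -0.002], [-0.178, -0.984, 0.0], [-0.002, 0.0, -1.0]]
ft_force: [0.7, -0.4, 0.0]
finger_gap: 0.999
gripper_force: 0.0
```

```bash
python3 -c "
from fit import *
go(.4606,-.0392,.012,-.18)"
```

```text
twist 0.001  dx 0.52 dy -0.22 dz 17.51 pos [ 0.4551 -0.0404  0.1871] t 8.25
```

{"op": "send_rows", "data": {
  "increments": [
    [[100,0.2,-0.1,4,0],[100,0.2,-0.1,4,0],[100,0.1,0,4,0],[100,0,0,3.5,0],[100,0,0,2,0],[100,0,0,0,0],[40,0,0,0,0],[40,0,0,0,0]]
  ]
}}

```text
t: 9.05
eef_pos: [0.4633, -0.0384, 0.014]
eef_rot: [[0.984, -0.179, 0.002], [-0.179, -0.984, -0.0], [0.002, -0.0, -1.0]]
ft_force: [0.3, 0.3, 0.5]
finger_gap: 0.857
gripper_force: 0.0
```

{"op": "send_rows", "data": {
  "increments": [
    [[40,0,0,0,0],[40,0,0,0,0],[40,0,0,0,0],[40,0,0,-2,0],[40,0,0,-4,0],[40,0,0,-4,0],[40,0,0,-4,0],[40,0,0,-4,0]]
  ]
}}

```text
t: 9.85
eef_pos: [0.4618, -0.0382, 0.1947]
eef_rot: [[0.984, -0.179, 0.0], [-0.179, -0.984, -0.0], [0.0, 0.0, -1.0]]
ft_force: [-0.0, 0.1, -1.8]
finger_gap: 0.646
gripper_force: 7.9
```

```bash
python3 -c "
from fit import *
go(*bed(.0238,-.132),.13,BYAW)"
```

```text
twist -0.345  dx 15.05 dy -8.86 dz 6.47 pos [ 0.4618 -0.0382  0.1947] t 9.85
```

{"op": "send_rows", "data": {
  "increments": [
    [[40,0,0,0,-0.115],[40,0,0,0,-0.115],[40,0,0,0,-0.115],[40,3,-1.8,0,0],[40,3,-1.8,0,0],[40,3,-1.8,0,0],[40,3,-1.8,0,0],[40,3,-1.7,0,0]]
  ]
}}

```text
t: 10.65
eef_pos: [0.5963, 0.0752, 0.1928]
eef_rot: [[0.986, 0.164, -0.0], [0.164, -0.986, -0.0], [-0.0, 0.0, -1.0]]
ft_force: [0.5, -0.7, -0.7]
finger_gap: 0.646
gripper_force: 7.9
```

{"op": "send_rows", "data": {
  "increments": [
    [[40,0,0,3,0],[40,0,0,3,0],[40,0,0,2.5,0],[40,0,0,1,0],[40,0,0,0.7,0],[40,0,0,0.7,0],[40,0,0,0.5,0],[40,0,0,0.3,0]]
  ],
  "newtons": 4
}}

```text
t: 11.45
eef_pos: [0.5965, 0.0744, 0.0765]
eef_rot: [[0.986, 0.164, 0.002], [0.164, -0.986, 0.001], [0.002, -0.0, -1.0]]
ft_force: [-2.1, 1.1, 2.5]
finger_gap: 0.639
gripper_force: 4.2
```

```bash
python3 -c "
from fit import *
print(env.sense()['ft_force']);go(*bed(.0238,-.132),.078,BYAW)"
```

```text
[-2.1086  1.0946  2.5435]
twist 0.000  dx -0.09 dy 0.04 dz -0.15 pos [0.5965 0.0744 0.0765] t 11.45
```

Release, lift, and take a look.

{"op": "send_rows", "data": {
  "increments": [
    [[72,0,0,-0.1,0],[72,0,0,0,0],[72,0,0,0,0],[72,0,0,-1,0],[72,0,0,-2,0],[72,0,0,-4,0],[72,0,0,-4,0],[72,0,0,-2,0]]
  ]
}}

```text
t: 12.25
eef_pos: [0.5975, 0.0742, 0.2119]
eef_rot: [[0.986, 0.164, 0.008], [0.164, -0.986, 0.001], [0.008, 0.001, -1.0]]
ft_force: [0.4, -1.2, -1.0]
finger_gap: 0.716
gripper_force: 0.0
```

{"op": "send_rows", "data": {
  "increments": [
    [[100,-3.5,0,0,0.1],[100,-3.5,0,0,0.1],[100,-3.5,0,0,0.1],[100,-3.5,0,0,0],[100,-3,0,0,0],[100,0,0,0,0],[100,0,0,0,0],[100,0,0,0,0]]
  ],
  "newtons": 8
}}

```text
t: 13.05
eef_pos: [0.4282, 0.0761, 0.2076]
eef_rot: [[0.991, -0.135, 0.002], [-0.135, -0.991, 0.0], [0.002, -0.0, -1.0]]
ft_force: [0.8, 0.2, -1.0]
finger_gap: 1.0
gripper_force: 0.0
```

```bash
python3 -c "
from fit import *
im=env.grab_frame('top')[:,:,::-1].copy();cartons(im)
a=env.grab_frame('side')[:,:,::-1]
big=cv2.resize(a[110:270,185:345],(600,600),interpolation=3)
cv2.imwrite('pics/a3.png',big);cv2.imwrite('raw_top1.png',im);cv2.imwrite('raw_side1.png',a)
go(.4451,.1111,.012,-.138)"
```

```text
carton [0.476  0.1059 0.0651] -0.3564830995057167
twist 0.002  dx 1.21 dy -3.71 dz 19.51 pos [0.428  0.076  0.2071] t 13.15
```

View pics/a3.png

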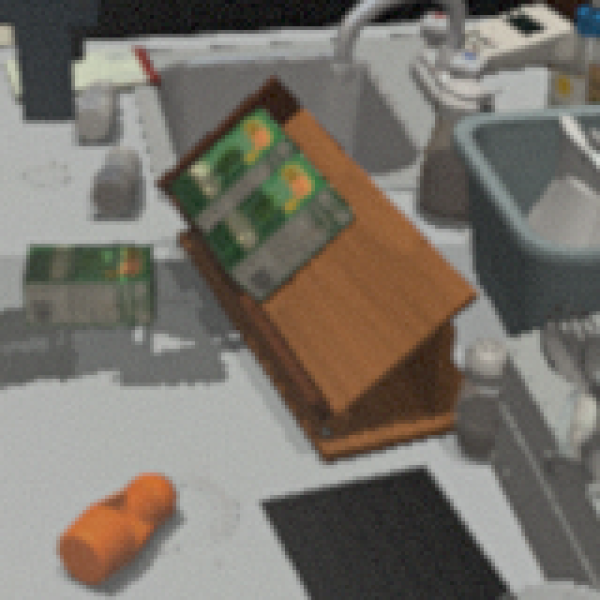

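Both placed cartons lie on the bed against the lip, at about (225,165) and (275,220) in this crop. The third, at (88,285), hasn't moved, so I'll fetch it now.

{"op": "send_rows", "data": {
  "increments": [
    [[100,0.4,-1.2,4,0],[100,0.4,-1.2,4,0],[100,0.4,-1.3,4,0],[100,0,0,4,0],[100,0,0,2,0],[100,0,0,1.5,0],[100,0,0,0,0],[40,0,0,0,0]]
  ]
}}

```text
t: 13.95
eef_pos: [0.4445, 0.1111, 0.0118]
eef_rot: [[0.991, -0.135, -0.0], [-0.135, -0.991, -0.0], [-0.0, 0.0, -1.0]]
ft_force: [-0.4, -0.2, 0.6]
finger_gap: 0.943
gripper_force: 0.0
```

{"op": "send_rows", "data": {
  "increments": [
    [[40,0,0,0,0],[40,0,0,0,0],[40,0,0,0,0],[40,0,0,0,0],[40,0,0,-3,0],[40,0,0,-4,0],[40,0,0,-4,0],[40,0,0,-4,0]]
  ]
}}

```text
t: 14.75
eef_pos: [0.4433, 0.111, 0.1636]
eef_rot: [[0.991, -0.135, -0.0], [-0.135, -0.991, -0.0], [-0.0, 0.0, -1.0]]
ft_force: [1.5, 0.2, -0.7]
finger_gap: 0.638
gripper_force: 8.0
```

{"op": "send_rows", "data": {
  "increments": [
    [[40,0,0,-3,0],[40,0,0,0,-0.1],[40,0,0,0,-0.1],[40,0,0,0,-0.1],[40,0,0,0,0],[40,0,0,0,0],[40,0,0,0,0],[40,0,0,0,0]]
  ]
}}

```text
t: 15.55
eef_pos: [0.4437, 0.1111, 0.1919]
eef_rot: [[0.987, 0.163, -0.0], [0.163, -0.987, -0.0], [-0.0, 0.0, -1.0]]
ft_force: [0.1, 0.2, -0.2]
finger_gap: 0.64
gripper_force: 8.0
```

```bash
python3 -c "
from fit import *
go(*bed(.0238,-.218),.078,BYAW)"
```

```text
twist -0.001  dx 14.39 dy 14.76 dz 11.39 pos [0.4437 0.1111 0.1919] t 15.55
```

{"op": "send_rows", "data": {
  "increments": [
    [[40,2.9,2.95,0,0],[40,2.9,2.95,0,0],[40,2.9,2.95,0,0],[40,2.9,2.95,0,0],[40,2.8,2.95,0,0],[40,0,0,3,0],[40,0,0,3,0],[40,0,0,1,0]]
  ]
}}

```text
t: 16.35
eef_pos: [0.608, -0.011, 0.1184]
eef_rot: [[0.987, 0.163, -0.007], [0.163, -0.987, 0.0], [-0.007, -0.001, -1.0]]
ft_force: [-0.6, -0.7, -1.1]
finger_gap: 0.642
gripper_force: 8.0
```

{"op": "send_rows", "data": {
  "increments": [
    [[40,0,0,1,0],[40,0,0,0.8,0],[40,0,0,0.7,0],[40,0,0,0.6,0],[40,0,0,0.6,0],[40,0,0,0.5,0],[40,0,0,0.1,0],[40,0,0,0,0]]
  ],
  "newtons": 4
}}

```text
t: 17.15
eef_pos: [0.6105, -0.0106, 0.0788]
eef_rot: [[0.986, 0.164, 0.001], [0.164, -0.986, 0.0], [0.001, 0.0, -1.0]]
ft_force: [-0.2, -0.2, -0.6]
finger_gap: 0.637
gripper_force: 4.0
```

{"op": "send_rows", "data": {
  "increments": [
    [[72,0,0,-0.1,0],[72,0,0,0,0],[72,0,0,0,0],[72,0,0,-1,0],[72,0,0,-2,0],[72,0,0,-4,0],[0,0,0,-3,0],[0,0,0,0,0]]
  ]
}}

```text
t: 17.95
eef_pos: [0.6131, -0.0108, 0.186]
eef_rot: [[0.986, 0.164, 0.011], [0.164, -0.986, -0.0], [0.011, 0.002, -1.0]]
ft_force: [0.6, -1.0, 0.4]
finger_gap: 0.574
gripper_force: 0.0
```

```bash
python3 -c "
from fit import *
go(*bed(.0238,-.276),.072,BYAW)"
```

```text
twist 0.000  dx -0.33 dy 5.76 dz 11.40 pos [ 0.6131 -0.0108  0.186 ] t 17.95
```

{"op": "send_rows", "data": {
  "increments": [
    [[0,-0.1,3,0,0],[0,-0.1,2.8,0,0],[0,0,0,4,0],[0,0,0,4,0],[0,0,0,2.4,0],[0,0,0,1,0],[0,0,0,0,0],[0,0,-1,0,0]]
  ]
}}

```text
t: 18.75
eef_pos: [0.6141, -0.0619, 0.0679]
eef_rot: [[0.986, 0.165, -0.003], [0.165, -0.986, -0.006], [-0.004, 0.006, -1.0]]
ft_force: [-7.1, -13.7, 11.2]
finger_gap: 0.014
gripper_force: 7.5
```

{"op": "send_rows", "data": {
  "increments": [
    [[0,0,-0.9,0,0],[0,0,-0.9,0,0],[0,0,-0.9,0,0],[0,0,-0.9,0,0],[0,0,-0.9,0,0],[0,0,-0.9,0,0],[0,0,-0.6,0,0],[0,0,0,0,0]]
  ]
}}

```text
t: 19.55
eef_pos: [0.6035, -0.0034, 0.0683]
eef_rot: [[0.986, 0.166, -0.004], [0.166, -0.986, -0.008], [-0.005, 0.007, -1.0]]
ft_force: [-8.8, -12.2, 15.4]
finger_gap: 0.003
gripper_force: 9.7
```

```bash
python3 -c "
from fit import *
go(*bed(.0238,-.1905),.072,BYAW);print(env.sense()['ft_force'])"
```

```text
twist 0.003  dx 0.49 dy -1.90 dz -0.37 pos [ 0.6035 -0.0034  0.0683] t 19.55
[ -8.8118 -12.1997  15.3684]
```

{"op": "send_rows", "data": {
  "increments": [
    [[0,0,0,-0.4,0],[0,0.2,0,-0.4,0],[0,0.2,0,0,0],[0,0,0,0,0],[0,0,0,0,0],[0,0,0,0,0],[0,0,0,0,0],[0,0,0,0,0]]
  ]
}}

```text
t: 20.35
eef_pos: [0.6099, 0.0012, 0.0745]
eef_rot: [[0.986, 0.165, -0.0], [0.165, -0.986, -0.001], [-0.0, 0.001, -1.0]]
ft_force: [-2.4, -3.1, 5.7]
finger_gap: 0.006
gripper_force: 3.7
```

```bash
python3 -c "
from fit import *
go(*bed(.0238,-.1905),.072,BYAW)
a=env.grab_frame('side')[:,:,::-1]
cv2.imwrite('pics/a4.png',cv2.resize(a[110:270,185:345],(600,600),interpolation=3))"
```

```text
twist 0.001  dx -0.21 dy -1.56 dz 0.25 pos [0.6099 0.0012 0.0745] t 20.35
```

View pics/a4.png

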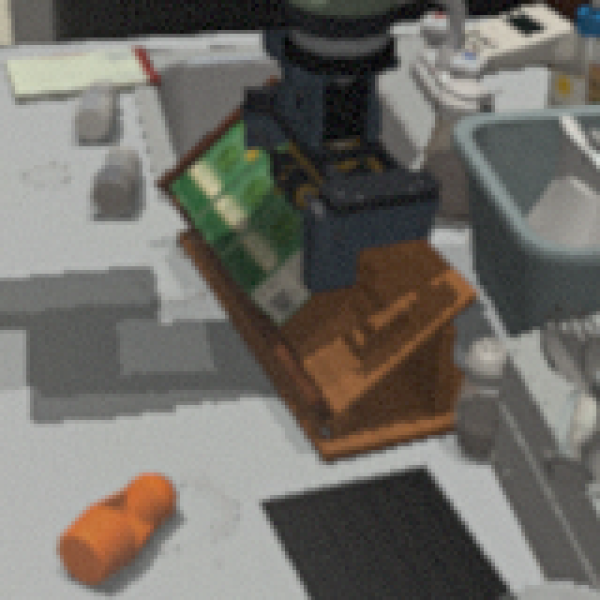

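The three cartons are nearly packed and the fingertip still grazes the bed. I'll raise it a little and push on to the end.

{"op": "send_rows", "data": {
  "increments": [
    [[0,-0.2,0,-0.5,0],[0,0,-0.3,0,0],[0,0,-0.3,0,0],[0,0,-0.3,0,0],[0,0,-0.3,0,0],[0,0,0,0,0],[0,0,0,0,0],[0,0,0,0,0]]
  ]
}}

```text
t: 21.2
eef_pos: [0.6059, 0.013, 0.0788]
eef_rot: [[0.986, 0.164, -0.0], [0.164, -0.986, 0.0], [-0.0, -0.0, -1.0]]
ft_force: [-0.1, -0.3, -0.8]
finger_gap: 0.008
gripper_force: 0.3
```

{"op": "send_rows", "data": {
  "increments": [
    [[0,0,-0.2,0,0],[0,0,-0.1,0,0],[0,0,-0.1,0,0],[0,0,0,0,0],[0,0,0,0,0],[0,0,0,0,0],[0,0,0,0,0],[0,0,0,0,0]]
  ]
}}

```text
t: 22.0
eef_pos: [0.6053, 0.0169, 0.0789]
eef_rot: [[0.986, 0.164, -0.0], [0.164, -0.986, 0.0], [-0.0, -0.0, -1.0]]
ft_force: [1.6, -0.1, -0.3]
finger_gap: 0.005
gripper_force: 0.3
```

```bash
python3 -c "
from fit import *
go(*bed(.0238,-.1905),.079,BYAW)"
```

```text
twist 0.000  dx -0.02 dy 0.07 dz -0.01 pos [0.6053 0.0169 0.0789] t 22.0
```

{"op": "send_rows", "data": {
  "increments": [
    [[0,0,-0.2,0,0],[0,0,-0.1,0,0],[0,0,0,0,0],[0,0,0,0,0],[0,0,-0.1,0,0],[0,0,-0.1,0,0],[0,0,0,0,0],[0,0,0,0,0]]
  ]
}}

```text
t: 22.8
eef_pos: [0.6049, 0.0183, 0.0789]
eef_rot: [[0.986, 0.166, 0.001], [0.166, -0.986, -0.006], [-0.0, 0.006, -1.0]]
ft_force: [1.1, -12.2, -0.6]
finger_gap: 0.009
gripper_force: 6.0
```

```bash
python3 -c "
from fit import *
go(*bed(.0238,-.1905),.079,BYAW);print(env.sense()['ft_force'])"
```

```text
twist 0.002  dx 0.01 dy 0.22 dz -0.01 pos [0.6049 0.0183 0.0789] t 22.8
[  1.0883 -12.1618  -0.5939]
```

The push reads 12 N, so the row is packed against the cheek. I'll back off, lift and check.

{"op": "send_rows", "data": {
  "increments": [
    [[0,0,0.5,0,0],[0,0,1,0,0],[0,0,0,-4,0],[0,0,0,-4,0],[0,0,0,-4,0],[0,-4,0,0,0],[0,-4,0,0,0],[0,-4,0,0,0]]
  ]
}}

```text
t: 23.6
eef_pos: [0.4874, -0.0127, 0.1991]
eef_rot: [[0.986, 0.164, 0.001], [0.164, -0.986, 0.001], [0.001, -0.001, -1.0]]
ft_force: [-0.6, -0.3, 0.7]
finger_gap: 0.006
gripper_force: 0.0
```

{"op": "send_rows", "data": {
  "increments": [
    [[0,-4,0,0,0],[60,-3,0,0,0],[60,0,0,0,0],[60,0,0,0,0],[60,0,0,0,0],[60,0,0,0,0],[60,0,0,0,0],[60,0,0,0,0]]
  ]
}}

```text
t: 24.4
eef_pos: [0.4201, -0.0241, 0.1987]
eef_rot: [[0.986, 0.164, -0.0], [0.164, -0.986, -0.0], [-0.0, -0.0, -1.0]]
ft_force: [-0.3, -0.7, -0.4]
finger_gap: 0.584
gripper_force: 0.0
```

Run:
```python
from fit import *
t=env.grab_frame('top')[:,:,::-1];a=env.grab_frame('side')[:,:,::-1]
cv2.imwrite('raw_side2.png',a);cv2.imwrite('raw_top2.png',t)
b=cv2.resize(a[120:240,190:310],(480,480),interpolation=3)
p=(BX,BY,BYAW)
for k in(1,2,3):
    q=[(x,-.059*j,z) for x,j,z in((0,k-1,.046),(.097,k-1,.046),(.097,k,.046),(0,k,.046))]
    cv2.polylines(b,[((proj('side',bedpts(p,q))-(190,120))*4+1.5).astype(np.int32)],True,(0,0,255),1)
s=cv2.resize(t[195:230,115:205],(540,210),interpolation=3);s=s[:,:320+220-0][:, :540]
d=cv2.resize(a[125:175,190:240],(300,300),interpolation=3)
o=np.zeros((480+90,800,3),np.uint8);o[:480,:480]=b;o[:300,490:790]=d;o[310:310+200,490:800]=cv2.resize(t[198:224,122:200],(310,104),interpolation=3).repeat(1,0)[:104].copy() if 0 else np.zeros((200,310,3),np.uint8)
o[480:570,:]=0
cv2.imwrite('pics/a5.png',o)
print(unproj("top",[(131.7,211.2),(148.3,213.5),(127.8,210),(153,213.3),(75+580/6,195+80/6),(75+690/6,195+97/6),(168.8,208),(194.2,210.8)],.02))
```

```text
[[0.4807 0.4653 0.02  ]
 [0.4711 0.4062 0.02  ]
 [0.4853 0.4791 0.02  ]
 [0.4714 0.3894 0.02  ]
 [0.4875 0.3226 0.02  ]
 [0.4759 0.2573 0.02  ]
 [0.489  0.3329 0.02  ]
 [0.4768 0.2422 0.02  ]]
```

View pics/a5.png

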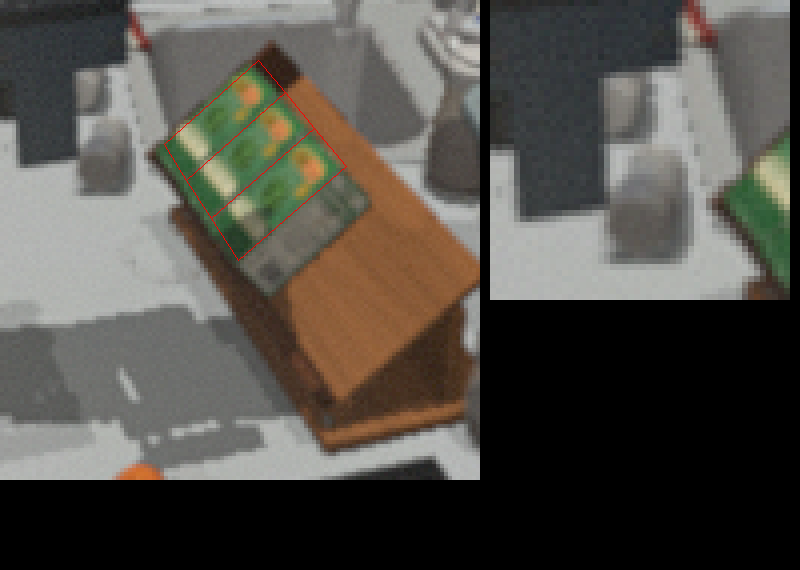

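The overlay shows the three cartons packed right on their ideal places, with nothing to mend. Next is the shaker nearer the display, at raw top about (181,210).

```bash
python3 -c "
from fit import *
go(.486,.315,.1,1.42);print(env.sense()['joints'])"
```

```text
twist -1.255  dx 34.52 dy 1.45 dz 9.88 pos [ 0.4198 -0.0241  0.1988] t 24.5
[-0.0846  0.0867  1.9106 -0.      1.1446  1.3212]
```

{"op": "send_rows", "data": {
  "increments": [
    [[75,0,0,0,-0.14],[75,0,0,0,-0.14],[75,0,0,0,-0.14],[75,0,0,0,-0.14],[75,0,0,0,-0.14],[75,0,0,0,-0.14],[75,0,0,0,-0.14],[75,0,0,0,-0.14]]
  ]
}}

```text
t: 25.3
eef_pos: [0.4197, -0.0241, 0.1989]
eef_rot: [[0.276, 0.961, -0.0], [0.961, -0.276, -0.0], [-0.0, -0.0, -1.0]]
ft_force: [0.2, 0.2, 0.9]
finger_gap: 0.744
gripper_force: 0.0
```

{"op": "send_rows", "data": {
  "increments": [
    [[75,0,0,0,-0.135],[75,4.3,0.2,0,0],[75,4.3,0.2,0,0],[75,4.3,0.2,0,0],[75,4.3,0.2,0,0],[75,4.3,0.2,0,0],[75,4.3,0.2,0,0],[75,4.3,0.2,0,0]]
  ]
}}

```text
t: 26.1
eef_pos: [0.4789, 0.2732, 0.1988]
eef_rot: [[0.15, 0.989, 0.0], [0.989, -0.15, -0.0], [-0.0, 0.0, -1.0]]
ft_force: [0.4, -0.1, -0.3]
finger_gap: 0.751
gripper_force: 0.0
```

{"op": "send_rows", "data": {
  "increments": [
    [[75,4.3,0,0,0],[75,0,0,4,0],[75,0,0,4,0],[75,0,0,2,0],[75,0,0,0,0],[75,0,0,0,0],[75,0,0,0,0],[75,0,0,0,0]]
  ]
}}

```text
t: 26.9
eef_pos: [0.4862, 0.3143, 0.1006]
eef_rot: [[0.151, 0.989, 0.003], [0.989, -0.151, 0.002], [0.002, 0.003, -1.0]]
ft_force: [-0.1, 0.7, -0.5]
finger_gap: 0.746
gripper_force: 0.0
```

```bash
python3 -c "
from fit import *
go(.486,.315,.006,1.42)
a=env.grab_frame('top')[:,:,::-1];cv2.imwrite('raw_top3.png',a)"
```

```text
twist -0.000  dx 0.07 dy -0.03 dz 9.46 pos [0.4862 0.3143 0.1006] t 26.9
```

Descend, grip at 5 N, and see whether the opening matches the 34 mm neck (37%).

{"op": "send_rows", "data": {
  "increments": [
    [[75,0,0,3,0],[75,0,0,3,0],[75,0,0,2.4,0],[75,0,0,1,0],[75,0,0,0,0],[75,0,0,0,0],[20,0,0,0,0],[20,0,0,0,0]]
  ],
  "newtons": 5
}}

```text
t: 27.75
eef_pos: [0.486, 0.3143, 0.0062]
eef_rot: [[0.15, 0.989, 0.002], [0.989, -0.15, 0.001], [0.002, 0.002, -1.0]]
ft_force: [0.3, -0.0, 0.5]
finger_gap: 0.612
gripper_force: 0.0
```

{"op": "send_rows", "data": {
  "increments": [
    [[20,0,0,0,0],[20,0,0,0,0],[20,0,0,0,0],[20,0,0,0,0],[20,0,0,0,0],[20,0,0,0,0],[20,0,0,0,0],[20,0,0,0,0]]
  ]
}}

```text
t: 28.55
eef_pos: [0.4854, 0.314, 0.0051]
eef_rot: [[0.151, 0.989, 0.001], [0.989, -0.151, 0.0], [0.0, 0.0, -1.0]]
ft_force: [0.5, 0.5, 2.1]
finger_gap: 0.387
gripper_force: 4.8
```

{"op": "send_rows", "data": {
  "increments": [
    [[20,-0.3,0,-0.9,0],[20,-0.4,0,-0.9,0],[20,-0.5,0,-0.8,0],[20,-0.6,0,-0.75,0],[20,-0.7,0,-0.65,0],[20,-0.8,0,-0.55,0],[20,0,0,0,0],[20,0,0,0,0]]
  ],
  "newtons": 4
}}

```text
t: 29.35
eef_pos: [0.4803, 0.2809, 0.0505]
eef_rot: [[0.151, 0.989, 0.0], [0.989, -0.151, 0.0], [0.0, 0.0, -1.0]]
ft_force: [-0.3, 0.0, -1.0]
finger_gap: 0.387
gripper_force: 3.9
```

```bash
python3 -c "
from fit import *
a=env.grab_frame('side')[:,:,::-1];t=env.grab_frame('top')[:,:,::-1]
cv2.imwrite('pics/a6.png',np.hstack([cv2.resize(a[95:195,180:280],(400,400),interpolation=3),cv2.resize(t[160:260,130:230],(400,400),interpolation=3)]))"
```

```text
(no output)
```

View pics/a6.png

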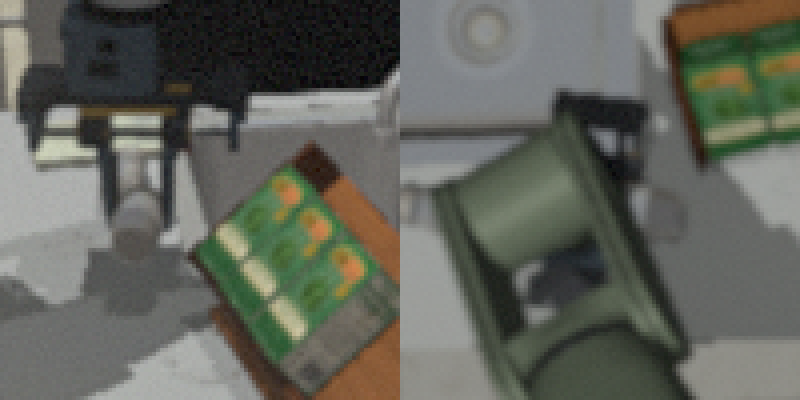

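```bash
python3 -c "
from fit import *
G=np.array([.4803,.2809,.0695-.003]);d=np.array([.151,.989])
for th in (0,15,30,45,60,90):
    t=np.radians(th);F=G+.072*np.array([-d[0]*np.cos(t),-d[1]*np.cos(t),-np.sin(t)]);print(th,F,proj('side',F)[0],proj('top',F)[0])"
```

```text
0 [0.4694 0.2097 0.0665] [213.0435 156.4538] [201.7897 212.6378]
15 [0.4698 0.2121 0.0479] [213.3725 161.3548] [201.728  212.5589]
30 [0.4709 0.2192 0.0305] [213.7695 165.0671] [200.3025 212.3098]
45 [0.4726 0.2305 0.0156] [214.203  167.3634] [197.6455 211.9118]
60 [0.4749 0.2453 0.0041] [214.641  168.1417] [193.9541 211.3935]
90 [ 0.4803  0.2809 -0.0055] [215.4163 165.2956] [184.4814 210.1357]
```

The shaker stays horizontal, because 4 N on the long pad contact is too much torsional grip. I'll lay it back down, regrip only the last ~9 mm of the cap so it can swing, and lift.

{"op": "send_rows", "data": {
  "increments": [
    [[20,0,0,1.5,0],[20,0,0,1.5,0],[20,0,0,1.3,0],[20,0,0,0.2,0],[60,0,0,0,0],[60,0,0,0,0],[60,0,0,0,0],[60,0,0,0,0]]
  ]
}}

```text
t: 30.25
eef_pos: [0.4804, 0.2813, 0.0058]
eef_rot: [[0.15, 0.989, 0.001], [0.989, -0.15, 0.0], [0.0, 0.001, -1.0]]
ft_force: [-0.3, -0.2, -0.3]
finger_gap: 0.6
gripper_force: 0.0
```

{"op": "send_rows", "data": {
  "increments": [
    [[60,1.3,0,0,0],[60,1.3,0,0,0],[60,0,0,0,0],[20,0,0,0,0],[20,0,0,0,0],[20,0,0,0,0],[20,0,0,0,0],[20,0,0,0,0]]
  ],
  "newtons": 4
}}

```text
t: 31.05
eef_pos: [0.484, 0.3065, 0.0053]
eef_rot: [[0.151, 0.989, -0.0], [0.989, -0.151, -0.0], [-0.0, -0.0, -1.0]]
ft_force: [-0.7, -0.0, 0.5]
finger_gap: 0.348
gripper_force: 3.7
```

{"op": "send_rows", "data": {
  "increments": [
    [[20,0,0,0,0],[20,0,0,-1,0],[20,0,0,-1.5,0],[20,0,0,-2,0],[20,0,0,-2,0],[20,0,0,-2,0],[20,0,0,-2,0],[20,0,0,-2,0]]
  ]
}}

```text
t: 31.85
eef_pos: [0.4842, 0.307, 0.1322]
eef_rot: [[0.15, 0.989, 0.001], [0.989, -0.15, 0.001], [0.001, 0.001, -1.0]]
ft_force: [-0.0, -0.1, 1.0]
finger_gap: 0.201
gripper_force: 0.0
```

```bash
python3 -c "
from fit import *
a=env.grab_frame('side')[:,:,::-1];t=env.grab_frame('top')[:,:,::-1]
print(env.sense()['eef_pos'],env.sense()['ft_force'],env.sense()['finger_gap'])
cv2.imwrite('pics/a7.png',np.hstack([cv2.resize(a[85:185,180:280],(400,400),interpolation=3),cv2.resize(t[160:260,130:230],(400,400),interpolation=3)]))"
```

```text
[0.486 0.308 0.134] [ 0.0734  0.3343 -0.0528] 0.20254657248023933
```

View pics/a7.png

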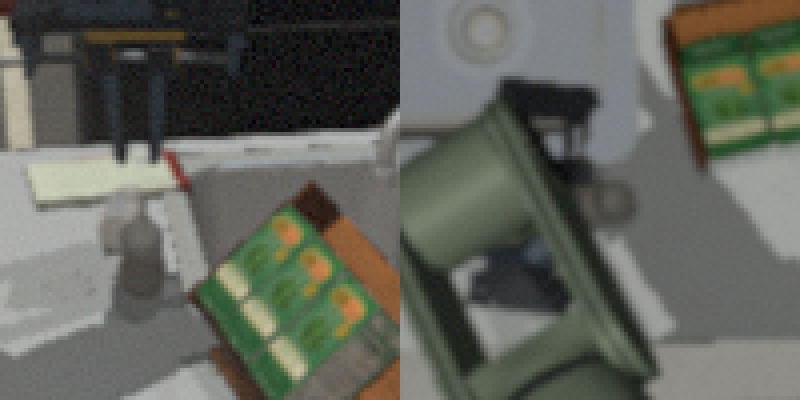

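It swung upright and slipped out of the light grip. The shaker now seems to stand on the counter at about (140,250) in the left crop. I'll move aside and measure it.

{"op": "send_rows", "data": {
  "increments": [
    [[60,0,0,-4,0],[60,-4,2,0,0],[60,-4,2,0,0],[60,-4,2,0,0],[60,-4,2,0,0],[60,-4,2,0,0],[60,-4,2,0,0],[60,0,0,0,0]]
  ]
}}

```text
t: 32.75
eef_pos: [0.5677, 0.0468, 0.1696]
eef_rot: [[0.156, 0.988, -0.0], [0.988, -0.156, -0.002], [-0.002, 0.0, -1.0]]
ft_force: [-0.8, 0.5, 0.9]
finger_gap: 0.599
gripper_force: 0.0
```

```bash
python3 -c "
from fit import *
a=env.grab_frame('side')[:,:,::-1];t=env.grab_frame('top')[:,:,::-1]
cv2.imwrite('raw_side4.png',a);cv2.imwrite('raw_top4.png',t)
print(env.sense()['eef_pos'])
cv2.imwrite('pics/a8.png',np.hstack([cv2.resize(a[125:175,185:235],(400,400),interpolation=3),cv2.resize(t[190:230,160:200],(400,400),interpolation=3)]))"
```

```text
[0.5663 0.0508 0.1696]
```

View pics/a8.png

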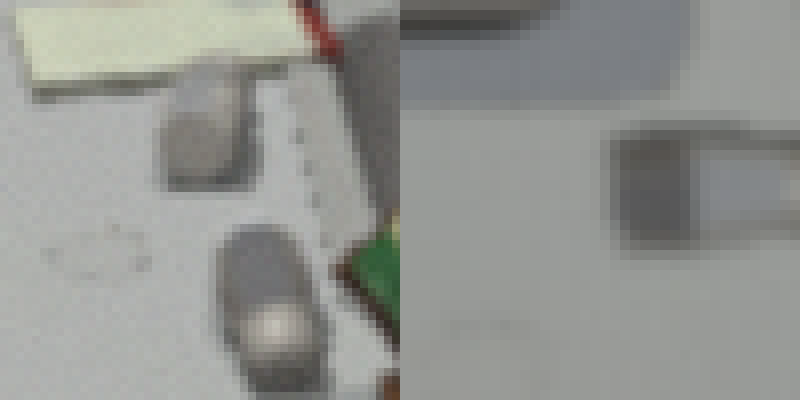

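The shaker swung past vertical and now lies with its cap to the right: foot at raw top about (181,209), cap at raw side about (219,166). My 14 pictures are used up, so from here I work from segmented numbers and contact.

```bash
cat >> h.py <<'E'
def shk(im,box,thr=14):
    "columns of pixels that stand out from the counter: centre row, width"
    r0,r1,c0,c1=box;g=cv2.cvtColor(im,cv2.COLOR_BGR2LAB).astype(float)[r0:r1,c0:c1];bg=np.median(g.reshape(-1,3),0)
    m=np.linalg.norm(g-bg,axis=2)>thr;m=cv2.morphologyEx(m.astype(np.uint8),cv2.MORPH_OPEN,np.ones((2,2)))
    return [(a,(c+[c0,r0]).round(1),[round(float(v),1) for v in(*(np.array(r[0])+[c0,r0]),*r[1],r[2])],(b+[c0,r0,0,0]).tolist()) for a,c,r,b in blobs(m,25)]
E
python3 - <<'E'
from h import *
for n in(0,4):
    print(n); 
    for b in shk(cv2.imread(f"raw_top{n}.png"),(200,228,122,218)):print(*b)
    for b in shk(cv2.imread(f"raw_side{n}.png"),(132,178,190,228)):print("side",*b)
print(unproj("top",[(181.2,209),(206.5,209)],.02))
E
```

```text
0
136 [149.6 200.7] [152.0, 201.0, 2.0, 60.0, 90.0] [122, 200, 61, 3]
316 [183.  210.3] [182.4, 210.7, 25.5, 14.0, 5.2] [170, 203, 26, 16]
314 [141.6 212.9] [140.9, 213.2, 26.3, 13.4, 4.8] [128, 206, 27, 15]
40 [122.7 219.8] [123.0, 219.0, 16.0, 2.0, 90.0] [122, 211, 3, 17]
side 339 [208.8 138.5] [208.5, 140.5, 17.0, 37.0, 90.0] [190, 132, 38, 18]
side 245 [217.2 160.8] [217.0, 160.0, 18.0, 14.0, 90.0] [210, 151, 15, 19]
side 68 [209.9 176.5] [209.5, 176.0, 2.0, 33.0, 90.0] [193, 175, 34, 3]
4
136 [149.6 200.7] [152.0, 201.0, 2.0, 60.0, 90.0] [122, 200, 61, 3]
340 [194.5 208.2] [198.3, 207.8, 13.7, 35.4, 81.5] [181, 200, 35, 17]
319 [141.7 212.9] [141.0, 213.1, 26.5, 13.5, 7.1] [128, 206, 27, 16]
40 [122.7 219.8] [123.0, 219.0, 16.0, 2.0, 90.0] [122, 211, 3, 17]
side 357 [209.1 138.6] [208.5, 140.5, 17.0, 37.0, 90.0] [190, 132, 38, 18]
side 270 [219.5 164.9] [219.5, 165.0, 22.0, 15.0, 90.0] [212, 154, 16, 23]
[[0.4844 0.2886 0.02  ]
 [0.4822 0.1982 0.02  ]]
```

Run:
```python
from h import *
print(unproj("side",[(219.4,165.6),(217.8,154.4)],.036))
print(unproj("top",[(365,157),(291,146)],.09), unproj("top",[(317.26,172.4)],.004))
im=cv2.imread("raw_top4.png");g=cv2.cvtColor(im,cv2.COLOR_BGR2GRAY).astype(int)
for c in range(180,210,3):
    col=g[198:224,c];print(c,[i+198 for i in range(26) if col[i]<140][:1],[i+198 for i in range(26) if col[i]<140][-1:])
print(g[222:228,150:200].mean())
go(.483,.262,.1,1.5)
```

```text
[[0.4874 0.2034 0.036 ]
 [0.4898 0.2789 0.036 ]]
[[ 0.6472 -0.3566  0.09  ]
 [ 0.6916 -0.1046  0.09  ]] [[ 0.6055 -0.2031  0.004 ]]
180 [198] [211]
183 [198] [215]
186 [198] [215]
189 [202] [215]
192 [202] [214]
195 [203] [213]
198 [203] [213]
201 [203] [213]
204 [198] [212]
207 [198] [202]
152.73333333333332
twist -0.083  dx 20.48 dy -9.81 dz 6.96 pos [0.5663 0.0508 0.1696] t 32.85
```

{"op": "send_rows", "data": {
  "increments": [
    [[60,0,0,0,-0.13],[60,3.5,-1.5,0,0],[60,3.5,-1.5,0,0],[60,3.5,-1.5,0,0],[60,3.5,-1.5,0,0],[60,3.5,-1.5,0,0],[60,3.3,-1.2,0,0],[60,0,0,0,0]]
  ],
  "newtons": 10
}}

```text
t: 33.65
eef_pos: [0.4814, 0.266, 0.1701]
eef_rot: [[0.014, 1.0, -0.001], [1.0, -0.014, 0.002], [0.002, -0.001, -1.0]]
ft_force: [0.1, -0.9, -0.9]
finger_gap: 0.599
gripper_force: 0.0
```

```bash
python3 -c "
from fit import *
go(.486,.262,.006,1.545)"
```

```text
twist 0.011  dx -0.39 dy 0.47 dz 16.41 pos [0.4814 0.266  0.1701] t 33.65
```

{"op": "send_rows", "data": {
  "increments": [
    [[72,-0.2,0.5,4,0.01],[72,-0.2,0,4,0],[72,0,0,4,0],[72,0,0,2.5,0],[72,0,0,1.5,0],[72,0,0,0.3,0],[72,0,0,0,0],[20,0,0,0,0]]
  ]
}}

```text
t: 34.45
eef_pos: [0.4895, 0.2578, 0.0083]
eef_rot: [[0.031, 1.0, 0.002], [1.0, -0.031, 0.001], [0.001, 0.002, -1.0]]
ft_force: [0.5, 0.1, -0.9]
finger_gap: 0.664
gripper_force: 0.0
```

{"op": "send_rows", "data": {
  "increments": [
    [[20,0,0,0,0],[20,0,0,0,0],[20,0,0,0,0],[20,0,0,0,0],[20,0,0,0,0],[20,0,0,0,0],[20,0,0,-1,0],[20,0,0,-3,0]]
  ]
}}

```text
t: 35.25
eef_pos: [0.4868, 0.256, 0.0455]
eef_rot: [[0.031, 1.0, -0.006], [1.0, -0.031, -0.003], [-0.004, -0.006, -1.0]]
ft_force: [0.1, 0.4, -1.6]
finger_gap: 0.454
gripper_force: 10.0
```

{"op": "send_rows", "data": {
  "increments": [
    [[20,0,0,-4,0],[20,0,0,-4,0],[20,0,0,-4,0],[20,0,0,-2,0],[20,0,0,0,0],[20,0,0,0,0],[20,0,0,0,0],[20,0,0,0,0]]
  ]
}}

```text
t: 36.05
eef_pos: [0.4881, 0.2568, 0.1855]
eef_rot: [[0.031, 1.0, -0.003], [1.0, -0.031, -0.002], [-0.002, -0.003, -1.0]]
ft_force: [-0.4, -0.4, -0.2]
finger_gap: 0.455
gripper_force: 10.0
```

```bash
python3 -c "
from fit import *
go(.45,-.33,.1,1.545)"
```

```text
twist -0.005  dx -58.76 dy -2.29 dz 8.55 pos [0.4881 0.2568 0.1855] t 36.05
```

{"op": "send_rows", "data": {
  "increments": [
    [[20,-4.2,-0.2,0,0],[20,-4.2,-0.2,0,0],[20,-4.2,-0.2,0,0],[20,-4.2,-0.2,0,0],[20,-4.2,-0.2,0,0],[20,-4.2,-0.2,0,0],[20,-4.2,-0.2,0,0],[20,-4.2,-0.2,0,0]]
  ]
}}

```text
t: 36.85
eef_pos: [0.4617, -0.0796, 0.1865]
eef_rot: [[0.031, 1.0, -0.002], [1.0, -0.031, 0.0], [0.0, -0.002, -1.0]]
ft_force: [2.3, 0.1, -1.8]
finger_gap: 0.453
gripper_force: 10.0
```

{"op": "send_rows", "data": {
  "increments": [
    [[20,-4.2,-0.2,0,0],[20,-4.2,-0.2,0,0],[20,-4.2,-0.1,0,0],[20,-4.2,-0.1,0,0],[20,-4.2,0,0,0],[20,-4.2,0,0,0],[20,0,0,4,0],[20,0,0,4,0]]
  ]
}}

```text
t: 37.65
eef_pos: [0.4487, -0.3315, 0.1061]
eef_rot: [[0.033, 0.999, 0.001], [0.999, -0.033, -0.001], [-0.001, 0.001, -1.0]]
ft_force: [0.3, -0.4, -0.4]
finger_gap: 0.455
gripper_force: 10.0
```

{"op": "send_rows", "data": {
  "increments": [
    [[20,0,0,4,0],[20,0,0,3,0],[20,0,0,1,0],[20,0,0,1,0],[20,0,0,0,0],[20,0,0,0,0],[20,0,0,0,0],[20,0,0,0,0]]
  ]
}}

```text
t: 38.45
eef_pos: [0.4494, -0.3303, 0.0186]
eef_rot: [[0.031, 1.0, 0.002], [1.0, -0.031, -0.002], [-0.001, 0.002, -1.0]]
ft_force: [-0.3, -0.1, -0.7]
finger_gap: 0.455
gripper_force: 10.0
```

{"op": "send_rows", "data": {
  "increments": [
    [[20,3,0,0,0],[20,3,0,0,0],[20,0,0,0.6,0],[20,0,0,0.4,0],[20,0,0,0,0],[65,0,0,0,0],[65,0,0,0,0],[65,0,0,0,0]]
  ]
}}

```text
t: 39.25
eef_pos: [0.4507, -0.2705, 0.0075]
eef_rot: [[0.032, 1.0, 0.0], [1.0, -0.032, -0.001], [-0.001, 0.0, -1.0]]
ft_force: [-0.5, 0.0, 0.3]
finger_gap: 0.65
gripper_force: 0.0
```

{"op": "send_rows", "data": {
  "increments": [
    [[65,0,0,-3,0],[65,-2.7,0,-3,0],[65,-2.7,0,0,0],[65,0,0,3,0],[65,0,0,2.5,0],[65,0,0,0.5,0],[65,0,0,0,0],[65,0,0,0,0]]
  ],
  "newtons": 3
}}

```text
t: 40.05
eef_pos: [0.4496, -0.3243, 0.0083]
eef_rot: [[0.031, 1.0, 0.001], [1.0, -0.031, -0.001], [-0.001, 0.001, -1.0]]
ft_force: [1.1, -0.1, 0.6]
finger_gap: 0.65
gripper_force: 0.0
```

```bash
python3 -c "
from fit import *
go(.45,-.324,.006,1.545)
for n in('top','side'):cv2.imwrite(f'raw_{n}5.png',env.grab_frame(n)[:,:,::-1])
"
```

```text
twist -0.005  dx 0.03 dy 0.04 dz 0.23 pos [ 0.4496 -0.3243  0.0083] t 40.05
```

{"op": "send_rows", "data": {
  "increments": [
    [[65,0,0,0.3,0],[20,0,0,0,0],[20,0,0,0,0],[20,0,0,0,0],[20,0,0,0,0],[20,0,0,0,0],[20,0,0,0,0],[20,0,0,0,0]]
  ]
}}

```text
t: 40.95
eef_pos: [0.449, -0.3238, 0.0045]
eef_rot: [[0.031, 1.0, 0.0], [1.0, -0.031, -0.0], [-0.0, 0.0, -1.0]]
ft_force: [-0.3, -0.2, 0.5]
finger_gap: 0.359
gripper_force: 3.0
```

{"op": "send_rows", "data": {
  "increments": [
    [[20,0,0,-0.5,0],[20,0,0,-0.7,0],[20,0,0,-0.7,0],[20,0,0,-0.7,0],[20,0,0,-0.7,0],[20,0,0,-0.7,0],[20,0,0,0,0],[20,0,0,0,0]]
  ]
}}

```text
t: 41.75
eef_pos: [0.4492, -0.3241, 0.0449]
eef_rot: [[0.031, 1.0, 0.001], [1.0, -0.031, -0.001], [-0.001, 0.001, -1.0]]
ft_force: [-0.1, -1.0, -0.2]
finger_gap: 0.356
gripper_force: 3.0
```

```bash
python3 -c "
from fit import *
for n in('top','side'):cv2.imwrite(f'raw_{n}6.png',env.grab_frame(n)[:,:,::-1])
s=env.sense();print(s['wrist_torque'],s['ft_force'],s['eef_pos'])
"
```

```text
[-0.1664 -0.1138  0.0141] [ 0.5103 -0.8595  0.3116] [ 0.449  -0.3239  0.0444]
```

Run:
```python
from h import *
G=np.array([.449,-.324,.0575])
for th in(0,30,60,90):
    t=np.radians(th);F=G+.081*np.array([.03*np.cos(t),np.cos(t),-np.sin(t)]);print(th,F,proj("side",F)[0].round(1),proj("top",F)[0].round(1))
for n in("top","side"):
    a,b=[cv2.imread(f"raw_{n}{k}.png").astype(float) for k in(5,6)]
    m=(np.linalg.norm(a-b,axis=2)>40);m[:150]=0
    print(n,[(k[0],k[1].round(),k[3].tolist()) for k in blobs(m,20)])
for k in(5,6):
  print([ (x[0],x[1],x[3]) for x in shk(cv2.imread(f"raw_top{k}.png"),(203,235,318,350))])
```

```text
0 [ 0.4514 -0.243   0.0575] [223.4 260. ] [332.1 214.9]
30 [ 0.4511 -0.2539  0.017 ] [224.4 277.3] [333.3 214.9]
60 [ 0.4502 -0.2835 -0.0126] [226.  297.2] [340.3 214.9]
90 [ 0.449  -0.324  -0.0235] [227.8 316. ] [350.9 215. ]
top [(np.int32(58), array([349., 177.]), [338, 171, 23, 12]), (np.int32(363), array([389., 225.]), [361, 186, 45, 84]), (np.int32(30), array([332., 196.]), [329, 192, 8, 10]), (np.int32(167), array([285., 206.]), [273, 197, 24, 19]), (np.int32(30), array([360., 200.]), [357, 197, 8, 7]), (np.int32(26), array([340., 215.]), [338, 211, 4, 9]), (np.int32(67), array([257., 228.]), [250, 212, 15, 32]), (np.int32(47), array([391., 225.]), [385, 218, 11, 13]), (np.int32(65), array([342., 236.]), [338, 226, 10, 21]), (np.int32(137), array([382., 240.]), [373, 227, 22, 25]), (np.int32(128), array([353., 240.]), [343, 228, 26, 21]), (np.int32(28), array([371., 234.]), [368, 231, 6, 8]), (np.int32(42), array([285., 241.]), [281, 238, 10, 6]), (np.int32(46), array([380., 254.]), [372, 246, 13, 16]), (np.int32(66), array([336., 262.]), [329, 254, 14, 22]), (np.int32(2157), 
[... 963 characters left out ...]
32]), (np.int32(113), array([258., 320.]), [241, 314, 35, 12]), (np.int32(41), array([280., 319.]), [277, 315, 6, 10]), (np.int32(57), array([221., 321.]), [211, 319, 20, 6])]
[(np.int32(123), array([346.8, 221.4]), [342, 203, 8, 32]), (np.int32(63), array([342.6, 216.3]), [339, 212, 8, 10]), (np.int32(26), array([319.2, 223.5]), [318, 220, 4, 8]), (np.int32(120), array([334.6, 230.8]), [324, 226, 20, 9])]
[(np.int32(243), array([339.9, 227.2]), [324, 203, 26, 32]), (np.int32(43), array([336.6, 212.9]), [333, 210, 9, 7]), (np.int32(30), array([344.8, 217. ]), [343, 214, 5, 7]), (np.int32(25), array([319.2, 223.4]), [318, 220, 4, 8]), (np.int32(64), array([324.7, 227.2]), [318, 220, 13, 15])]
```

{"op": "send_rows", "data": {
  "increments": [
    [[20,0,0,-2,0],[20,0,0,-2,0],[20,0,0,-2.5,0],[20,0,0,-2.5,0],[20,0,0,-2,0],[20,0,0,-2,0],[20,0,0,0,0],[20,0,0,0,0]]
  ]
}}

```text
t: 42.65
eef_pos: [0.4485, -0.3235, 0.1737]
eef_rot: [[0.031, 1.0, -0.001], [1.0, -0.031, 0.001], [0.001, -0.001, -1.0]]
ft_force: [0.0, -0.0, -1.5]
finger_gap: 0.344
gripper_force: 2.9
```

Run:
```python
from h import *
for n in('top','side'):cv2.imwrite(f'raw_{n}7.png',env.grab_frame(n)[:,:,::-1])
s=env.sense();print(s['wrist_torque'],s['ft_force'],s['eef_pos'],s["finger_gap"])
P=s['eef_pos']+[0,0,.012]
for th in(0,30,60,90):
    t=np.radians(th)
    for n in("side","top"):
        o=[]
        for L in(.03,.06):
            c=proj(n,P+L*np.array([.03*np.cos(t),np.cos(t),-np.sin(t)]))[0].round().astype(int)
            o+=[c.tolist()]+[cv2.imread(f"raw_{n}{k}.png")[c[1]-2:c[1]+3,c[0]-2:c[0]+3].reshape(-1,3).mean(0).round().tolist() for k in(0,7)]
        print(th,n,o)
go(.611,-.238,.09,1.545)
```

```text
[-0.071  -0.0432 -0.0364] [ 0.11   -0.3387 -2.1594] [ 0.4481 -0.3231  0.1728] 0.34473689654836975
0 side [[223, 228], [117.0, 124.0, 123.0], [84.0, 88.0, 90.0], [222, 218], [107.0, 121.0, 120.0], [193.0, 196.0, 193.0]]
0 top [[354, 215], [92.0, 120.0, 93.0], [74.0, 78.0, 79.0], [345, 215], [147.0, 151.0, 148.0], [88.0, 91.0, 90.0]]
30 side [[223, 236], [119.0, 145.0, 187.0], [100.0, 105.0, 107.0], [223, 233], [173.0, 177.0, 175.0], [102.0, 107.0, 109.0]]
30 top [[354, 215], [92.0, 120.0, 93.0], [74.0, 78.0, 79.0], [345, 215], [147.0, 151.0, 148.0], [88.0, 91.0, 90.0]]
60 side [[224, 244], [51.0, 94.0, 171.0], [89.0, 122.0, 167.0], [224, 249], [54.0, 89.0, 152.0], [97.0, 103.0, 110.0]]
60 top [[357, 215], [84.0, 115.0, 91.0], [72.0, 76.0, 76.0], [351, 215], [87.0, 104.0, 88.0], [72.0, 76.0, 76.0]]
90 side [[225, 251], [64.0, 88.0, 129.0], [95.0, 99.0, 104.0], [225, 263], [167.0, 169.0, 168.0], [86.0, 90.0, 94.0]]
90 top [[361, 215], [82.0, 113.0, 91.0], [66.0, 69.0, 68.0], [359, 215], [81.0, 113.0, 90.0], [68.0, 72.0, 71.0]]
twist -0.005  dx 8.93 dy 16.07 dz 8.28 pos [ 0.4481 -0.3231  0.1728] t 42.75
```

The readings suggest it hangs vertically, with grey at both expected points and none at the horizontal ones. I'll set it down here gently, then regrip it lower.

{"op": "send_rows", "data": {
  "increments": [
    [[20,0,0,2,0],[20,0,0,2,0],[20,0,0,2,0],[20,0,0,1.5,0],[20,0,0,1,0],[20,0,0,0.5,0],[20,0,0,0,0],[20,0,0,0,0]]
  ]
}}

```text
t: 43.55
eef_pos: [0.4493, -0.324, 0.0848]
eef_rot: [[0.031, 1.0, 0.001], [1.0, -0.031, -0.001], [-0.001, 0.001, -1.0]]
ft_force: [0.9, 0.1, -0.8]
finger_gap: 0.347
gripper_force: 2.9
```

{"op": "send_rows", "data": {
  "increments": [
    [[20,0,0,0.3,0],[20,0,0,0.3,0],[20,0,0,0,0],[20,0,0,0,0],[20,0,0,0,0],[20,0,0,0,0],[20,0,0,0,0],[20,0,0,0,0]]
  ]
}}

```text
t: 44.35
eef_pos: [0.449, -0.3238, 0.0785]
eef_rot: [[0.031, 1.0, 0.0], [1.0, -0.031, -0.0], [-0.0, 0.0, -1.0]]
ft_force: [0.2, -0.4, -0.1]
finger_gap: 0.347
gripper_force: 2.9
```

{"op": "send_rows", "data": {
  "increments": [
    [[20,0,0,0.3,0],[20,0,0,0.2,0],[20,0,0,0,0],[20,0,0,0,0],[20,0,0,0,0],[20,0,0,0,0],[20,0,0,0,0],[20,0,0,0,0]]
  ]
}}

```text
t: 45.15
eef_pos: [0.449, -0.3238, 0.0735]
eef_rot: [[0.031, 1.0, 0.0], [1.0, -0.031, -0.0], [-0.0, 0.0, -1.0]]
ft_force: [0.1, 0.4, -1.0]
finger_gap: 0.339
gripper_force: 2.9
```

{"op": "send_rows", "data": {
  "increments": [
    [[20,0,0,0.2,0],[20,0,0,0.2,0],[20,0,0,0,0],[20,0,0,0,0],[20,0,0,0,0],[20,0,0,0,0],[20,0,0,0,0],[20,0,0,0,0]]
  ]
}}

```text
t: 45.95
eef_pos: [0.4489, -0.3238, 0.0695]
eef_rot: [[0.031, 1.0, 0.0], [1.0, -0.031, -0.0], [-0.0, 0.0, -1.0]]
ft_force: [0.5, -0.4, 1.6]
finger_gap: 0.346
gripper_force: 3.0
```

{"op": "send_rows", "data": {
  "increments": [
    [[20,0,0,0.2,0],[20,0,0,0.2,0],[20,0,0,0,0],[20,0,0,0,0],[20,0,0,0,0],[20,0,0,0,0],[20,0,0,0,0],[20,0,0,0,0]]
  ]
}}

```text
t: 46.75
eef_pos: [0.449, -0.3239, 0.0656]
eef_rot: [[0.031, 1.0, 0.0], [1.0, -0.031, -0.0], [-0.0, 0.0, -1.0]]
ft_force: [-0.9, -1.3, 5.2]
finger_gap: 0.346
gripper_force: 3.3
```

Run:
```python
from h import *
im=env.grab_frame('side')[:,:,::-1];cv2.imwrite('raw_side8.png',im);cv2.imwrite('raw_top8.png',env.grab_frame('top')[:,:,::-1])
s=env.sense();print(s['ft_force'],s['eef_pos'],s["finger_gap"])
for th in(45,70,90,110):
    t=np.radians(th)
    for z in(.08,):
        A=s['eef_pos']+[0,0,.012];print(th,[(proj("side",A+L*np.array([0,np.cos(t),-np.sin(t)]))[0].round().astype(int).tolist()) for L in(.02,.05,.078)])
for r in range(268,325,4):print(r,im[r,200:250:3].mean(1).round().astype(int).tolist())
```

```text
[-0.0288 -0.6298  5.3689] [ 0.449  -0.3239  0.0656] 0.3441224839167654
45 [[226, 281], [225, 281], [224, 281]]
70 [[226, 286], [226, 292], [226, 297]]
90 [[227, 289], [227, 299], [227, 308]]
110 [[227, 291], [228, 305], [229, 318]]
268 [105, 111, 58, 50, 50, 51, 81, 88, 77, 81, 78, 100, 40, 59, 69, 121, 121]
272 [98, 98, 100, 97, 76, 64, 59, 96, 101, 106, 95, 88, 43, 60, 77, 120, 120]
276 [161, 97, 95, 99, 76, 67, 58, 95, 104, 108, 100, 90, 44, 60, 85, 119, 118]
280 [170, 171, 161, 151, 94, 67, 59, 105, 97, 103, 95, 99, 52, 59, 108, 119, 116]
284 [173, 171, 171, 156, 97, 66, 64, 139, 137, 139, 137, 120, 52, 60, 113, 120, 173]
288 [173, 174, 173, 175, 116, 71, 56, 111, 107, 101, 94, 104, 71, 62, 101, 122, 94]
292 [172, 173, 158, 135, 137, 105, 72, 105, 108, 102, 92, 82, 94, 110, 112, 108, 92]
296 [172, 172, 112, 101, 101, 110, 108, 111, 110, 102, 98, 86, 97, 103, 119, 115, 95]
300 [172, 171, 113, 100, 100, 107, 95, 105, 100, 95, 86, 90, 98, 99, 118, 121, 93]
304 [175, 173, 111, 99, 98, 107, 105, 100, 93, 91, 85, 95, 98, 95, 119, 121, 99]
308 [170, 171, 111, 101, 96, 97, 95, 112, 112, 106, 98, 99, 96, 97, 105, 99, 107]
312 [170, 173, 114, 99, 101, 100, 98, 97, 98, 93, 94, 99, 94, 99, 97, 98, 111]
316 [176, 174, 117, 100, 105, 112, 113, 118, 153, 125, 115, 109, 114, 119, 130, 130, 169]
320 [194, 191, 169, 104, 131, 130, 143, 193, 194, 190, 170, 169, 165, 196, 195, 195, 196]
324 [199, 201, 199, 193, 200, 199, 200, 198, 197, 200, 195, 199, 198, 198, 195, 200, 198]
```

Contact comes at TCP z 0.069, exactly where a vertical shaker should touch. I'll release, lower around the body and regrip firmly.

{"op": "send_rows", "data": {
  "increments": [
    [[20,0,0,-0.3,0],[20,0,0,0,0],[65,0,0,0,0],[65,0,0,0,0],[65,0,0,0,0],[65,0,0,0,0],[65,0,0,0,0],[65,0,0,0,0]]
  ]
}}

```text
t: 47.65
eef_pos: [0.4489, -0.3238, 0.0685]
eef_rot: [[0.031, 1.0, 0.0], [1.0, -0.031, -0.0], [-0.0, 0.0, -1.0]]
ft_force: [-0.1, 1.0, -0.8]
finger_gap: 0.652
gripper_force: 0.0
```

{"op": "send_rows", "data": {
  "increments": [
    [[65,0.5,0,1,0],[65,0,0,1,0],[65,0,0,1,0],[65,0,0,0.5,0],[20,0,0,0,0],[20,0,0,0,0],[20,0,0,0,0],[20,0,0,0,0]]
  ],
  "newtons": 8
}}

```text
t: 48.45
eef_pos: [0.4494, -0.319, 0.0338]
eef_rot: [[0.031, 1.0, 0.001], [1.0, -0.031, -0.001], [-0.001, 0.001, -1.0]]
ft_force: [-0.3, -0.4, -1.9]
finger_gap: 0.45
gripper_force: 8.0
```

{"op": "send_rows", "data": {
  "increments": [
    [[20,0,0,0,0],[20,0,0,0,0],[20,0,0,0,0],[20,0,0,0,0],[20,0,0,0,0],[20,0,0,0,0],[20,0,0,0,0],[20,0,0,0,0]]
  ]
}}

```text
t: 49.25
eef_pos: [0.4492, -0.3189, 0.0336]
eef_rot: [[0.031, 1.0, 0.0], [1.0, -0.031, -0.0], [-0.0, 0.0, -1.0]]
ft_force: [-0.3, -0.5, 0.7]
finger_gap: 0.446
gripper_force: 8.0
```

{"op": "send_rows", "data": {
  "increments": [
    [[20,0,0,-1,0],[20,0,0,-2,0],[20,0,0,-2,0],[20,0,0,-2,0],[20,0,0,-1,0],[20,0,0,0,0],[20,0,0,0,0],[20,0,0,0,0]]
  ]
}}

```text
t: 50.05
eef_pos: [0.4484, -0.3183, 0.1124]
eef_rot: [[0.031, 1.0, -0.002], [1.0, -0.031, 0.001], [0.001, -0.002, -1.0]]
ft_force: [-0.2, -0.3, -1.4]
finger_gap: 0.449
gripper_force: 8.0
```

Run:
```python
from h import *
go(.611,-.238,.040,1.54)
```

```text
twist -0.000  dx 8.53 dy 16.01 dz 7.24 pos [ 0.4484 -0.3183  0.1124] t 50.05
```

{"op": "send_rows", "data": {
  "increments": [
    [[20,1.4,2.7,0,0],[20,1.4,2.7,0,0],[20,1.4,2.7,0,0],[20,1.4,2.7,0,0],[20,1.4,2.6,0,0],[20,1.5,2.6,0,0],[20,0,0,0,0],[20,0,0,0,0]]
  ]
}}

```text
t: 50.85
eef_pos: [0.6111, -0.2382, 0.1119]
eef_rot: [[0.03, 1.0, -0.003], [1.0, -0.03, 0.001], [0.001, -0.003, -1.0]]
ft_force: [-1.1, -0.1, -0.2]
finger_gap: 0.45
gripper_force: 8.0
```

{"op": "send_rows", "data": {
  "increments": [
    [[20,0,0,2,0],[20,0,0,2,0],[20,0,0,1.5,0],[20,0,0,1,0],[20,0,0,0.5,0],[20,0,0,0,0],[20,0,0,0,0],[20,0,0,0,0]]
  ]
}}

```text
t: 51.65
eef_pos: [0.6121, -0.2391, 0.0444]
eef_rot: [[0.031, 1.0, 0.002], [1.0, -0.031, -0.001], [-0.001, 0.002, -1.0]]
ft_force: [0.2, 0.5, -1.3]
finger_gap: 0.449
gripper_force: 8.0
```

{"op": "send_rows", "data": {
  "increments": [
    [[20,0,0,0.2,0],[20,0,0,0.1,0],[20,0,0,0,0],[20,0,0,0,0],[20,0,0,0,0],[20,0,0,0,0],[20,0,0,0,0],[20,0,0,0,0]]
  ]
}}

```text
t: 52.45
eef_pos: [0.6116, -0.2388, 0.0404]
eef_rot: [[0.031, 1.0, 0.0], [1.0, -0.031, -0.0], [-0.0, 0.0, -1.0]]
ft_force: [0.3, 0.7, -1.2]
finger_gap: 0.449
gripper_force: 8.0
```

{"op": "send_rows", "data": {
  "increments": [
    [[20,0,0,0.15,0],[20,0,0,0.1,0],[20,0,0,0,0],[20,0,0,0,0],[20,0,0,0,0],[20,0,0,0,0],[20,0,0,0,0],[20,0,0,0,0]]
  ]
}}

```text
t: 53.25
eef_pos: [0.6116, -0.2388, 0.038]
eef_rot: [[0.031, 1.0, 0.0], [1.0, -0.031, -0.0], [-0.0, 0.0, -1.0]]
ft_force: [0.2, -0.1, -0.5]
finger_gap: 0.442
gripper_force: 8.0
```

{"op": "send_rows", "data": {
  "increments": [
    [[20,0,0,0.15,0],[20,0,0,0,0],[20,0,0,0,0],[20,0,0,0,0],[20,0,0,0,0],[20,0,0,0,0],[20,0,0,0,0],[20,0,0,0,0]]
  ]
}}

```text
t: 54.05
eef_pos: [0.6116, -0.2388, 0.0372]
eef_rot: [[0.031, 1.0, 0.0], [1.0, -0.031, -0.0], [-0.0, 0.0, -1.0]]
ft_force: [-2.4, 0.3, 5.4]
finger_gap: 0.447
gripper_force: 8.1
```

Contact came at the expected height for standing on the mat. I'll release and lift straight off.

{"op": "send_rows", "data": {
  "increments": [
    [[20,0,0,-0.1,0],[68,0,0,0,0],[68,0,0,0,0],[68,0,0,0,0],[68,0,0,0,0],[68,0,0,-1,0],[68,0,0,-3,0],[68,0,0,-4,0]]
  ]
}}

```text
t: 54.85
eef_pos: [0.6104, -0.2383, 0.117]
eef_rot: [[0.031, 1.0, -0.004], [1.0, -0.031, 0.002], [0.001, -0.004, -1.0]]
ft_force: [0.9, -0.7, 0.2]
finger_gap: 0.682
gripper_force: 0.0
```

{"op": "send_rows", "data": {
  "increments": [
    [[68,0,0,-4,0],[68,0,0,-3,0],[68,3,-3,0,0],[68,3,-3,0,0],[68,3,-3,0,0],[68,3,-3,0,0],[68,3,-3,0,0],[68,3,-1,0,0]]
  ]
}}

```text
t: 55.65
eef_pos: [0.4543, -0.0528, 0.1883]
eef_rot: [[0.032, 0.999, -0.0], [0.999, -0.032, -0.0], [-0.0, -0.0, -1.0]]
ft_force: [0.6, 0.1, 0.3]
finger_gap: 0.681
gripper_force: 0.0
```

Run:
```python
from h import *
t=env.grab_frame('top')[:,:,::-1].copy();sd=env.grab_frame('side')[:,:,::-1].copy()
cv2.imwrite('raw_top9.png',t);cv2.imwrite('raw_side9.png',sd)
P=np.array([.6116,-.2388,.004])
for n,k in(("top",t),("side",sd)):
    b=cv2.imread(f"raw_{n}0.png").astype(float);m=np.linalg.norm(b-k,axis=2)>35
    print(n,"expect foot,cap",proj(n,[P,P+[0,0,.09]]).round(1).tolist())
    r=np.zeros_like(m);c=proj(n,P+[0,0,.045])[0].astype(int);r[c[1]-35:c[1]+35,c[0]-30:c[0]+30]=1
    print([(x[0],x[1].round(1),x[3].tolist()) for x in blobs(m&r,15)])
for x in shk(t,(203,228,124,162)):print(*x)
print(env.sense()["eef_pos"])
```

```text
top expect foot,cap [[327.1, 170.5], [331.0, 168.1]]
[(np.int32(114), array([327.5, 170.6]), [321, 165, 13, 12]), (np.int32(42), array([352.9, 201.1]), [349, 199, 9, 5]), (np.int32(25), array([303.4, 202.4]), [298, 201, 12, 3])]
side expect foot,cap [[293.8, 268.0], [296.8, 237.7]]
[(np.int32(17), array([265.9, 226.6]), [265, 223, 4, 7]), (np.int32(548), array([293. , 251.5]), [284, 233, 19, 37])]
314 [141.7 212.9] [140.9, 213.2, 26.3, 13.3, 4.8] [128, 206, 27, 15]
[ 0.4556 -0.0514  0.1885]
```

Shaker 1 stands upright on the mat: its top-view blob is compact at the expected (327,170), and its side-view blob is tall. Now the second one, at raw top (141,213), the same way with slightly more cap in the pads.

Run:
```python
from h import *
go(.482,.473,.1,1.41)
```

```text
twist 0.133  dx 52.19 dy -5.79 dz 8.85 pos [ 0.4556 -0.0514  0.1885] t 55.75
```

{"op": "send_rows", "data": {
  "increments": [
    [[68,0,0,0,0.133],[68,4.3,-0.5,0,0],[68,4.3,-0.5,0,0],[68,4.3,-0.5,0,0],[68,4.3,-0.5,0,0],[68,4.3,-0.5,0,0],[68,4.3,-0.5,0,0],[68,4.3,-0.5,0,0]]
  ],
  "newtons": 3
}}

```text
t: 56.55
eef_pos: [0.4728, 0.2503, 0.1881]
eef_rot: [[0.163, 0.987, 0.002], [0.987, -0.163, 0.0], [0.0, 0.002, -1.0]]
ft_force: [0.4, 0.4, -0.4]
finger_gap: 0.681
gripper_force: 0.0
```

{"op": "send_rows", "data": {
  "increments": [
    [[68,4.3,-0.5,0,0],[68,4.3,-0.5,0,0],[68,4.3,-0.5,0,0],[68,4.3,-0.4,0,0],[68,4.3,-0.4,0,0],[68,0,0,4,0],[68,0,0,4,0],[68,0,0,0,0]]
  ]
}}

```text
t: 57.35
eef_pos: [0.4821, 0.462, 0.1015]
eef_rot: [[0.163, 0.987, -0.009], [0.987, -0.163, -0.009], [-0.01, -0.007, -1.0]]
ft_force: [-0.1, -1.2, -0.2]
finger_gap: 0.679
gripper_force: 0.0
```

Run:
```python
from h import *
go(.482,.473,.005,1.41)
```

```text
twist -0.003  dx 1.08 dy -0.18 dz 9.65 pos [0.4821 0.462  0.1015] t 57.35
```

{"op": "send_rows", "data": {
  "increments": [
    [[68,0.8,-0.1,3,0],[68,0,0,3,0],[68,0,0,2.5,0],[68,0,0,1,0],[68,0,0,0,0],[68,0,0,0,0],[68,0,0,0,0],[68,0,0,0,0]]
  ]
}}

```text
t: 58.15
eef_pos: [0.4854, 0.4733, 0.0141]
eef_rot: [[0.163, 0.987, 0.002], [0.987, -0.163, 0.002], [0.002, 0.002, -1.0]]
ft_force: [0.2, -0.2, -0.2]
finger_gap: 0.681
gripper_force: 0.0
```

Run:
```python
from h import *
go(.482,.473,.005,1.41)
```

```text
twist -0.003  dx -0.08 dy -0.33 dz 0.91 pos [0.4854 0.4733 0.0141] t 58.15
```

{"op": "send_rows", "data": {
  "increments": [
    [[68,-0.1,-0.2,0.5,0],[68,0,0,0.4,0],[68,0,0,0,0],[20,0,0,0,0],[20,0,0,0,0],[20,0,0,0,0],[20,0,0,0,0],[20,0,0,0,0]]
  ]
}}

```text
t: 58.95
eef_pos: [0.4826, 0.4721, 0.0035]
eef_rot: [[0.163, 0.987, 0.0], [0.987, -0.163, 0.0], [0.0, 0.0, -1.0]]
ft_force: [0.3, 0.2, 0.4]
finger_gap: 0.37
gripper_force: 3.0
```

{"op": "send_rows", "data": {
  "increments": [
    [[20,0,0,0,0],[20,0,0,0,0],[20,0,0,0,0],[20,0,0,0,0],[20,0,0,0,0],[20,0,0,0,0],[20,0,0,0,0],[20,0,0,0,0]]
  ]
}}

```text
t: 59.75
eef_pos: [0.4826, 0.4721, 0.0035]
eef_rot: [[0.163, 0.987, 0.0], [0.987, -0.163, 0.0], [0.0, 0.0, -1.0]]
ft_force: [0.5, 0.2, 0.7]
finger_gap: 0.367
gripper_force: 3.0
```

{"op": "send_rows", "data": {
  "increments": [
    [[20,0,0,-0.7,0],[20,0,0,-0.7,0],[20,0,0,-0.7,0],[20,0,0,-0.7,0],[20,0,0,-0.7,0],[20,0,0,-0.7,0],[20,0,0,0,0],[20,0,0,0,0]]
  ]
}}

```text
t: 60.55
eef_pos: [0.4831, 0.4728, 0.0462]
eef_rot: [[0.163, 0.987, 0.002], [0.987, -0.163, 0.002], [0.002, 0.001, -1.0]]
ft_force: [0.2, 0.8, 2.1]
finger_gap: 0.361
gripper_force: 3.0
```

{"op": "send_rows", "data": {
  "increments": [
    [[20,0,0,-2,0],[20,0,0,-2,0],[20,0,0,-2,0],[20,0,0,-2,0],[20,0,0,-1.5,0],[20,0,0,0,0],[20,0,0,0,0],[20,0,0,0,0]]
  ]
}}

```text
t: 61.35
eef_pos: [0.4818, 0.4713, 0.1387]
eef_rot: [[0.163, 0.987, -0.002], [0.987, -0.163, -0.002], [-0.003, -0.002, -1.0]]
ft_force: [0.2, -0.2, -2.0]
finger_gap: 0.367
gripper_force: 3.0
```

Run:
```python
from h import *
t=env.grab_frame('top')[:,:,::-1].copy();sd=env.grab_frame('side')[:,:,::-1].copy()
cv2.imwrite('raw_top10.png',t);cv2.imwrite('raw_side10.png',sd)
s=env.sense();P=s["eef_pos"]+[0,0,.013];print(s["eef_pos"],s["ft_force"],s["finger_gap"])
for n,k in(("top",t),("side",sd)):
    b=cv2.imread(f"raw_{n}9.png").astype(float);d=np.linalg.norm(b-k,axis=2)
    for th in(0,15,30,45,60,75,90):
        a=np.radians(th);o=[]
        for L in(.045,.06,.072):
            c=proj(n,P-L*np.array([.16*np.cos(a),.987*np.cos(a),np.sin(a)]))[0].round().astype(int);o+=[c.tolist(),int(d[c[1]-1:c[1]+2,c[0]-1:c[0]+2].mean()),k[c[1],c[0]].tolist()]
        print(n,th,o)
```

```text
[0.482  0.4715 0.1389] [ 0.5672 -0.7887 -0.7094] 0.3631652013527009
top 0 [[133, 213], 14, [120, 122, 122], [137, 213], 15, [111, 116, 117], [141, 214], 23, [106, 111, 112]]
top 15 [[133, 212], 15, [117, 121, 121], [138, 213], 17, [108, 116, 117], [141, 214], 23, [106, 111, 112]]
top 30 [[133, 212], 15, [117, 121, 121], [137, 213], 15, [111, 116, 117], [141, 213], 25, [103, 108, 109]]
top 45 [[131, 212], 22, [118, 123, 121], [135, 212], 14, [113, 119, 119], [138, 213], 17, [108, 116, 117]]
top 60 [[129, 212], 20, [119, 121, 121], [132, 212], 19, [117, 121, 121], [135, 212], 14, [113, 119, 119]]
top 75 [[126, 211], 72, [100, 103, 104], [129, 211], 23, [116, 122, 120], [130, 212], 26, [118, 122, 121]]
top 90 [[123, 211], 148, [57, 60, 61], [124, 211], 143, [61, 66, 66], [125, 211], 114, [74, 78, 80]]
side 0 [[208, 105], 158, [145, 145, 145], [207, 106], 168, [147, 147, 146], [207, 108], 185, [152, 152, 151]]
side 15 [[208, 108], 176, [154, 154, 152], [208, 110], 173, [152, 150, 148], [208, 113], 171, [149, 153, 156]]
side 30 [[208, 110], 173, [152, 150, 148], [208, 114], 170, [144, 150, 152], [208, 117], 146, [139, 145, 148]]
side 45 [[209, 112], 166, [146, 152, 153], [209, 116], 160, [142, 149, 150], [209, 119], 93, [82, 86, 88]]
side 60 [[209, 113], 168, [149, 154, 155], [209, 117], 142, [134, 141, 144], [209, 121], 131, [117, 118, 120]]
side 75 [[209, 113], 168, [149, 154, 155], [209, 117], 142, [134, 141, 144], [210, 121], 134, [118, 121, 119]]
side 90 [[210, 112], 162, [137, 142, 146], [210, 116], 152, [136, 143, 146], [210, 119], 97, [83, 87, 89]]
```

Run:
```python
from h import *
k=cv2.imread("raw_side10.png");b=cv2.imread("raw_side9.png").astype(float);d=np.linalg.norm(b-k,axis=2)
for r in range(84,134,2):print(r,k[r,198:222:2].mean(1).round().astype(int).tolist(),b[r,198:222:4].mean(1).round().astype(int).tolist())
P=env.sense()["eef_pos"]
ax=P+[0,0,.013]
for th in(0,30,60,75,90):
    a=np.radians(th);u=np.array([.16*np.cos(a),.987*np.cos(a),np.sin(a)]);w=np.array([-.16*np.sin(a),-.987*np.sin(a),np.cos(a)]);x=np.array([.987,-.16,0])
    F=ax-.078*u;print(th,"foot rim rows",proj("side",[F+.018*w,F-.018*w]).round(1).tolist(),"cols",proj("side",[F+.018*x,F-.018*x])[:,0].round(1),"tcp",proj("side",P)[0].round(1))
```

```text
84 [44, 38, 38, 22, 30, 36, 31, 36, 37, 41, 31, 34] [65, 80, 82, 84, 82, 80]
86 [46, 45, 40, 23, 28, 24, 34, 22, 36, 50, 27, 9] [27, 42, 62, 58, 54, 42]
88 [58, 38, 42, 34, 29, 22, 29, 20, 36, 38, 28, 16] [30, 29, 27, 20, 22, 21]
90 [52, 48, 47, 20, 31, 25, 29, 18, 41, 47, 31, 23] [23, 16, 25, 27, 24, 26]
92 [54, 38, 43, 16, 31, 28, 27, 31, 43, 43, 33, 39] [40, 35, 25, 25, 21, 30]
94 [51, 51, 43, 35, 39, 35, 30, 33, 39, 51, 31, 30] [47, 51, 45, 48, 50, 48]
96 [54, 49, 51, 25, 45, 63, 56, 33, 39, 49, 26, 31] [54, 55, 51, 48, 45, 50]
98 [59, 51, 52, 41, 79, 87, 89, 66, 38, 41, 13, 23] [54, 30, 47, 50, 47, 49]
100 [67, 33, 45, 54, 91, 91, 89, 80, 44, 47, 19, 29] [52, 29, 33, 49, 54, 50]
102 [63, 38, 47, 69, 121, 122, 119, 105, 49, 50, 11, 23] [50, 22, 29, 54, 54, 51]
104 [69, 43, 40, 68, 121, 130, 133, 119, 52, 42, 30, 24] [56, 46, 44, 49, 48, 50]
106 [72, 40, 24, 91, 145, 149, 148, 129, 58, 24, 30, 26] [42, 43, 41, 51, 51, 51]
108 [81, 41, 37, 123, 154, 153, 149, 139, 75, 24, 31, 33] [38, 30, 39, 47, 47, 51]
110 [83, 42, 51, 136, 148, 150, 150, 137, 87, 30, 31, 30] [36, 33, 33, 51, 51,
[... 697 characters left out ...]
166, 165, 163, 174, 188, 189, 194, 191, 190, 189, 188, 191] [198, 201, 202, 199, 193, 191]
130 [163, 159, 161, 159, 156, 142, 167, 158, 160, 163, 160, 124] [137, 125, 117, 113, 98, 79]
132 [164, 163, 168, 119, 87, 89, 90, 88, 88, 86, 94, 92] [63, 54, 53, 63, 57, 59]
0 foot rim rows [[206.7, 103.2], [207.3, 113.4]] cols [212.4 201.7] tcp [209.1 103.7]
30 foot rim rows [[207.4, 114.7], [208.4, 121.2]] cols [213.1 202.7] tcp [209.1 103.7]
60 foot rim rows [[208.5, 121.9], [209.5, 123.1]] cols [214.1 204. ] tcp [209.1 103.7]
75 foot rim rows [[209.1, 123.1], [210.0, 121.7]] cols [214.6 204.6] tcp [209.1 103.7]
90 foot rim rows [[209.7, 122.9], [210.4, 119.0]] cols [215.  205.1] tcp [209.1 103.7]
```

Run:
```python
from h import *
k=cv2.imread("raw_top10.png");b=cv2.imread("raw_top9.png")
for r in range(200,226,2):print(r,k[r,120:164:2].mean(1).round().astype(int).tolist())
```

```text
200 [39, 52, 57, 117, 134, 134, 133, 132, 127, 125, 126, 127, 127, 126, 126, 127, 127, 126, 126, 126, 125, 127]
202 [24, 37, 36, 88, 106, 107, 104, 101, 90, 101, 102, 103, 102, 102, 103, 102, 102, 103, 103, 104, 104, 104]
204 [23, 29, 30, 76, 99, 92, 85, 83, 90, 99, 100, 100, 101, 99, 101, 99, 101, 98, 101, 101, 102, 102]
206 [39, 50, 41, 74, 90, 88, 80, 80, 92, 99, 99, 100, 99, 101, 101, 101, 102, 101, 101, 101, 103, 103]
208 [54, 52, 62, 92, 103, 103, 96, 97, 95, 88, 91, 98, 100, 102, 102, 102, 101, 101, 102, 103, 103, 104]
210 [53, 52, 59, 100, 116, 114, 114, 113, 108, 102, 98, 98, 99, 99, 100, 102, 103, 101, 103, 101, 103, 100]
212 [76, 57, 66, 105, 119, 120, 120, 120, 116, 111, 107, 103, 85, 93, 102, 101, 101, 101, 100, 101, 102, 102]
214 [68, 60, 73, 111, 120, 123, 121, 121, 120, 114, 112, 105, 82, 84, 99, 101, 101, 102, 100, 102, 100, 102]
216 [36, 55, 82, 110, 116, 116, 118, 117, 116, 112, 116, 114, 85, 81, 95, 101, 102, 101, 101, 100, 100, 103]
218 [30, 31, 83, 101, 103, 100, 105, 105, 109, 116, 127, 135, 114, 92, 102, 113, 104, 102, 100, 100, 102, 103]
220 [31, 52, 119, 137, 135, 126, 124, 124, 130, 135, 139, 139, 139, 130, 136, 150, 120, 100, 101, 102, 103, 101]
222 [33, 37, 99, 136, 139, 139, 140, 140, 141, 145, 151, 152, 153, 155, 158, 157, 148, 116, 101, 102, 101, 103]
224 [34, 29, 50, 104, 136, 141, 139, 139, 140, 142, 153, 157, 158, 158, 158, 158, 157, 149, 114, 101, 100, 98]
```

The numbers show the second shaker only partly swung, foot about 30° down. I'll lay it back and regrip 4 mm nearer the cap end, as with the first.

{"op": "send_rows", "data": {
  "increments": [
    [[20,0,0,3,0],[20,0,0,3,0],[20,0,0,2.5,0],[20,0,0,1.5,0],[20,0,0,1,0],[20,0,0,1,0],[20,0,0,0.8,0],[20,0,0,0.6,0]]
  ]
}}

```text
t: 62.25
eef_pos: [0.4825, 0.4723, 0.0066]
eef_rot: [[0.164, 0.987, 0.0], [0.987, -0.164, 0.001], [0.001, 0.0, -1.0]]
ft_force: [-1.3, 1.5, 3.8]
finger_gap: 0.373
gripper_force: 3.0
```

{"op": "send_rows", "data": {
  "increments": [
    [[20,0,0,0.1,0],[20,0,0,0,0],[60,0,0,0,0],[60,0,0,0,0],[60,0,0,0,0],[60,0.4,0,0,0],[60,0,0,0,0],[20,0,0,0,0]]
  ]
}}

```text
t: 63.05
eef_pos: [0.4832, 0.4761, 0.0053]
eef_rot: [[0.163, 0.987, 0.0], [0.987, -0.163, -0.0], [-0.0, 0.0, -1.0]]
ft_force: [-0.8, -0.9, 0.1]
finger_gap: 0.539
gripper_force: 0.0
```

{"op": "send_rows", "data": {
  "increments": [
    [[20,0,0,0,0],[20,0,0,0,0],[20,0,0,0,0],[20,0,0,0,0],[20,0,0,0,0],[20,0,0,0,0],[20,0,0,0,0],[20,0,0,0,0]]
  ]
}}

```text
t: 63.85
eef_pos: [0.4831, 0.4759, 0.0054]
eef_rot: [[0.163, 0.987, -0.0], [0.987, -0.163, -0.0], [-0.0, -0.0, -1.0]]
ft_force: [-0.2, -0.3, -0.3]
finger_gap: 0.366
gripper_force: 3.0
```

{"op": "send_rows", "data": {
  "increments": [
    [[60,0,0,0,0],[60,0,0,0,0],[60,0.2,0,0,0],[20,0,0,0,0],[20,0,0,0,0],[20,0,0,0,0],[20,0,0,0,0],[20,0,0,0,0]]
  ]
}}

```text
t: 64.65
eef_pos: [0.4834, 0.4779, 0.0054]
eef_rot: [[0.163, 0.987, -0.0], [0.987, -0.163, -0.0], [-0.0, -0.0, -1.0]]
ft_force: [-0.2, -0.7, 0.3]
finger_gap: 0.361
gripper_force: 3.0
```

{"op": "send_rows", "data": {
  "increments": [
    [[20,0,0,0,0],[20,0,0,-1,0],[20,0,0,-1.5,0],[20,0,0,-2,0],[20,0,0,-2.5,0],[20,0,0,-3,0],[20,0,0,-3,0],[20,0,0,0,0]]
  ]
}}

```text
t: 65.45
eef_pos: [0.4858, 0.4802, 0.1421]
eef_rot: [[0.163, 0.987, 0.009], [0.987, -0.163, 0.008], [0.009, 0.007, -1.0]]
ft_force: [0.5, 0.0, -1.0]
finger_gap: 0.362
gripper_force: 2.9
```

{"op": "send_rows", "data": {
  "increments": [
    [[20,0,0,0,0],[20,0,0,0,0],[20,0,0,0,0],[20,0,0,0,0],[20,0,0,0,0],[20,0,0,0,0],[20,0,0,0,0],[20,0,0,0,0]]
  ]
}}

```text
t: 66.25
eef_pos: [0.4835, 0.478, 0.1354]
eef_rot: [[0.163, 0.987, 0.0], [0.987, -0.163, -0.0], [-0.0, 0.0, -1.0]]
ft_force: [-0.6, -0.6, -0.9]
finger_gap: 0.363
gripper_force: 2.9
```

Run:
```python
from h import *
k=env.grab_frame("top")[:,:,::-1].copy();cv2.imwrite("raw_top11.png",k);q=env.grab_frame("side")[:,:,::-1].copy();cv2.imwrite("raw_side11.png",q)
s=env.sense();print(s["eef_pos"],s["finger_gap"],s["ft_force"])
for r in range(206,220,3):print(r,k[r,120:150:2].mean(1).round().astype(int).tolist())
ax=s["eef_pos"]+[0,0,.013]
for th in(0,30,60,75,90):
    a=np.radians(th);F=ax-.08*np.array([.16*np.cos(a),.987*np.cos(a),np.sin(a)]);print(th,proj("top",F)[0].round(1),proj("side",F)[0].round(1))
for r in range(92,130,3):print(r,q[r,198:222:2].mean(1).round().astype(int).tolist())
```

```text
[0.4835 0.478  0.1354] 0.36699118158269806 [-0.1704  0.1609 -0.7477]
206 [44, 37, 66, 88, 87, 84, 86, 88, 97, 100, 101, 98, 100, 100, 101]
209 [57, 55, 89, 110, 109, 106, 107, 100, 90, 92, 97, 99, 99, 103, 99]
212 [64, 61, 96, 118, 121, 118, 117, 115, 108, 103, 89, 81, 93, 101, 101]
215 [47, 77, 111, 118, 117, 116, 116, 113, 107, 113, 97, 77, 92, 100, 100]
218 [28, 65, 99, 101, 98, 98, 96, 110, 126, 134, 139, 128, 108, 99, 110]
0 [141.4 213.6] [207.3 108.8]
30 [141.2 213.1] [208.2 118.7]
60 [134.9 212. ] [209.4 123.2]
75 [130.  211.2] [209.9 123.2]
90 [124.3 210.4] [210.4 121.6]
92 [51, 34, 48, 24, 25, 30, 30, 37, 36, 47, 34, 31]
95 [56, 43, 43, 31, 25, 32, 33, 27, 37, 47, 26, 28]
98 [62, 38, 43, 28, 65, 84, 84, 68, 39, 43, 25, 11]
101 [64, 33, 48, 46, 82, 92, 89, 84, 55, 43, 30, 23]
104 [68, 45, 33, 57, 111, 124, 124, 115, 59, 41, 19, 26]
107 [82, 42, 31, 70, 136, 148, 148, 128, 69, 26, 26, 28]
110 [86, 43, 31, 103, 146, 151, 152, 138, 94, 26, 32, 27]
113 [82, 47, 41, 119, 147, 154, 146, 131, 106, 31, 25, 33]
116 [85, 50, 40, 107, 141, 146, 141, 129, 94, 28, 21, 23]
119 [83, 51, 32, 92, 131, 137, 133, 116, 74, 28, 32, 48]
122 [166, 163, 164, 159, 141, 129, 127, 133, 159, 176, 173, 146]
125 [158, 176, 184, 183, 185, 188, 190, 184, 171, 172, 175, 177]
128 [163, 164, 163, 168, 179, 191, 192, 189, 193, 191, 191, 190]
```

The swing is now about 45°. A few quick down-and-stop shakes should let gravity finish it.

{"op": "send_rows", "data": {
  "increments": [
    [[20,0,0,-2.5,0],[20,0,0,-2.5,0],[20,0,0,5,0],[20,0,0,-5,0],[20,0,0,5,0],[20,0,0,-5,0],[20,0,0,5,0],[20,0,0,-5,0]]
  ]
}}

```text
t: 67.15
eef_pos: [0.4695, 0.4646, 0.1625]
eef_rot: [[0.162, 0.986, -0.038], [0.986, -0.164, -0.037], [-0.042, -0.032, -0.999]]
ft_force: [-0.1, -1.3, -5.0]
finger_gap: 0.28
gripper_force: 0.0
```

{"op": "send_rows", "data": {
  "increments": [
    [[20,0,0,5,0],[20,0,0,-5,0],[20,0,0,5,0],[20,0,0,0,0],[20,0,0,0,0],[20,0,0,0,0],[20,0,0,0,0],[20,0,0,0,0]]
  ]
}}

```text
t: 67.95
eef_pos: [0.4841, 0.4785, 0.1368]
eef_rot: [[0.163, 0.987, 0.002], [0.987, -0.163, 0.002], [0.002, 0.002, -1.0]]
ft_force: [0.6, -0.8, -0.9]
finger_gap: 0.204
gripper_force: 0.0
```

```bash
cat > st.py <<'E'
from h import *
k=env.grab_frame("top")[:,:,::-1].copy();q=env.grab_frame("side")[:,:,::-1].copy()
s=env.sense();print(s["eef_pos"],s["finger_gap"],s["ft_force"],s["t"])
for r in range(206,220,3):print(r,k[r,120:150:2].mean(1).round().astype(int).tolist())
ax=s["eef_pos"]+[0,0,.013]
for th in(0,30,60,75,90):
    a=np.radians(th);F=ax-.08*np.array([.16*np.cos(a),.987*np.cos(a),np.sin(a)]);print(th,proj("top",F)[0].round(1),proj("side",F)[0].round(1))
for r in range(98,132,3):print(r,q[r,198:222:2].mean(1).round().astype(int).tolist())
E
python3 st.py
```

```text
[0.4838 0.4782 0.1362] 0.19994081366794134 [-0.6128 -0.3068  0.4097] 68.05
206 [38, 32, 84, 101, 98, 82, 84, 93, 104, 100, 102, 99, 99, 102, 101]
209 [51, 64, 77, 80, 76, 89, 99, 94, 100, 99, 102, 100, 101, 101, 100]
212 [69, 74, 77, 78, 76, 79, 78, 122, 129, 105, 99, 100, 103, 99, 101]
215 [33, 53, 77, 76, 77, 79, 85, 135, 156, 145, 120, 100, 99, 100, 100]
218 [29, 73, 96, 97, 96, 81, 89, 138, 157, 158, 157, 146, 115, 100, 111]
0 [141.3 213.5] [207.4 108.5]
30 [141.1 213. ] [208.3 118.5]
60 [134.8 211.9] [209.4 123. ]
75 [129.8 211.1] [210.  122.9]
90 [124.1 210.3] [210.5 121.4]
98 [60, 33, 29, 46, 40, 26, 28, 36, 47, 22, 19, 24]
101 [60, 39, 35, 44, 40, 25, 32, 29, 45, 20, 27, 22]
104 [70, 40, 32, 33, 43, 29, 30, 30, 45, 24, 28, 26]
107 [80, 41, 32, 30, 36, 33, 29, 25, 29, 29, 32, 26]
110 [83, 47, 37, 33, 33, 31, 17, 30, 26, 30, 33, 27]
113 [85, 44, 37, 20, 30, 35, 37, 32, 33, 28, 35, 28]
116 [84, 51, 42, 35, 31, 35, 32, 28, 32, 29, 26, 22]
119 [83, 55, 41, 31, 29, 30, 23, 28, 28, 23, 26, 47]
122 [162, 162, 167, 168, 170, 174, 176, 178, 177, 180, 177, 147]
125 [162, 175, 183, 186, 186, 191, 190, 183, 172, 172, 177, 176]
128 [163, 165, 162, 170, 178, 190, 194, 191, 194, 189, 192, 191]
131 [164, 162, 165, 132, 85, 86, 87, 108, 90, 100, 88, 82]
```

It slipped out during the shake. I'll move aside and locate it.

{"op": "send_rows", "data": {
  "increments": [
    [[68,0,0,-4,0],[68,-4,0,0,0],[68,-4,0,0,0],[68,-4,0,0,0],[68,-4,0,0,0],[68,-4,0,0,0],[68,-4,0,0,0],[68,-4,0,0,0]]
  ]
}}

```text
t: 68.85
eef_pos: [0.4374, 0.2003, 0.1759]
eef_rot: [[0.163, 0.987, 0.001], [0.987, -0.163, 0.0], [0.0, 0.001, -1.0]]
ft_force: [-0.3, -1.0, 0.2]
finger_gap: 0.679
gripper_force: 0.0
```

```bash
cat > find.py <<'E'
from h import *
import sys
t=env.grab_frame("top")[:,:,::-1].copy();q=env.grab_frame("side")[:,:,::-1].copy();cv2.imwrite("raw_topf.png",t);cv2.imwrite("raw_sidef.png",q)
for n,k in(("top",t),("side",q)):
    d=np.linalg.norm(cv2.imread(f"raw_{n}0.png").astype(float)-k,axis=2)
    r=np.zeros(d.shape,bool)
    if n=="top":r[195:240,84:168]=1
    else:r[95:165,188:235]=1
    for x in blobs((d>28)&r,15):print(n,"chg",x[0],x[1].round(1),x[3].tolist(),[round(float(v),1) for v in(*x[2][0],*x[2][1],x[2][2])])
for x in shk(t,(203,238,90,168)):print("top",*x)
for x in shk(q,(132,160,190,222)):print("side",*x)
print(env.sense()["eef_pos"])
E
python3 find.py
```

```text
top chg 323 [140.7 212. ] [127, 205, 28, 16] [140.3, 212.1, 27.2, 13.5, 7.1]
top chg 210 [162.8 227.1] [157, 216, 11, 24] [162.0, 227.5, 23.0, 10.0, 90.0]
side chg 49 [222.9  98.5] [217, 95, 11, 9] [222.0, 99.0, 8.0, 10.0, 90.0]
side chg 60 [198.4  98. ] [188, 97, 22, 3] [198.5, 98.0, 2.0, 21.0, 90.0]
side chg 23 [212.8 107. ] [211, 104, 5, 8] [212.6, 107.4, 3.7, 7.3, 11.3]
side chg 48 [188.6 118.2] [188, 106, 3, 23] [189.0, 117.0, 22.0, 2.0, 90.0]
side chg 57 [212.1 122.1] [210, 112, 5, 18] [212.0, 120.5, 17.0, 4.0, 90.0]
side chg 376 [213.8 149.8] [204, 131, 20, 34] [213.1, 148.4, 34.8, 15.8, 77.5]
side chg 55 [190.1 159.7] [188, 153, 7, 12] [191.0, 158.5, 11.0, 6.0, 90.0]
top 68 [122.8 218.6] [122.8, 218.5, 31.3, 2.1, 83.7] [121, 203, 5, 32]
top 179 [162.9 227.1] [162.0, 227.5, 19.0, 10.0, 90.0] [157, 218, 11, 20]
side 165 [203.4 134.5] [205.5, 135.0, 6.0, 31.0, 90.0] [190, 132, 32, 7]
[0.4364 0.198  0.1759]
```

{"op": "send_rows", "data": {
  "increments": [
    [[68,-4,0,0,0],[68,-4,0,0,0],[68,-4,0,0,0],[68,-4,0,0,0],[68,-4,0,0,0],[68,-4,0,0,0],[68,-4,0,0,0],[68,-4,0,0,0]]
  ]
}}

```text
t: 69.75
eef_pos: [0.386, -0.1153, 0.176]
eef_rot: [[0.163, 0.987, 0.002], [0.987, -0.163, -0.0], [0.0, 0.002, -1.0]]
ft_force: [1.1, -0.5, -0.1]
finger_gap: 0.683
gripper_force: 0.0
```

```bash
cat > find2.py <<'E'
from h import *
t=env.grab_frame("top")[:,:,::-1].copy();q=env.grab_frame("side")[:,:,::-1].copy();cv2.imwrite("raw_topf.png",t);cv2.imwrite("raw_sidef.png",q)
for n,k in(("top",t),("side",q)):
    d=np.linalg.norm(cv2.imread(f"raw_{n}0.png").astype(float)-k,axis=2)
    r=np.zeros(d.shape,bool)
    if n=="top":r[100:256,70:230]=1
    else:r[80:260,150:290]=1
    for x in blobs((d>28)&r,15):print(n,"chg",x[0],x[1].round(1),x[3].tolist(),[round(float(v),1) for v in(*x[2][0],*x[2][1],x[2][2])])
print(env.sense()["eef_pos"],proj("side",[.42,.355,.02]),proj("side",[.42,.355,.09]))
E
python3 find2.py
```

```text
top chg 851 [216.3 182.6] [201, 165, 29, 37] [217.4, 183.0, 32.4, 29.8, 78.7]
top chg 327 [181.6 209.3] [168, 202, 27, 16] [181.0, 209.1, 26.7, 13.8, 14.0]
top chg 231 [225.6 219. ] [221, 202, 9, 33] [225.0, 218.0, 32.0, 8.0, 90.0]
top chg 321 [140.7 212. ] [127, 205, 27, 16] [140.0, 212.1, 26.5, 13.5, 7.1]
top chg 256 [176.1 241.8] [165, 231, 22, 24] [175.5, 242.5, 13.0, 23.6, 38.7]
side chg 5621 [186.1 139.9] [150, 80, 80, 119] [189.5, 139.0, 79.0, 118.0, 0.0]
side chg 1708 [254.9 165.5] [229, 136, 54, 59] [253.8, 165.8, 48.4, 38.3, 49.9]
side chg 2860 [216.6 229. ] [179, 202, 83, 58] [220.0, 230.5, 57.0, 82.0, 90.0]
side chg 125 [286.8 248.5] [283, 235, 7, 25] [286.0, 247.0, 24.0, 6.0, 90.0]
[ 0.3859 -0.1173  0.176 ] [[195.657  149.7295]] [[194.1388 131.0288]]
```

```bash
cp raw_topf.png raw_topg.png; python3 find2.py | grep top
python3 - <<'E'
from h import *
print(unproj("top",[(176.1,241.8),(162.8,227.1),(176,231),(176,246)],.02))
t=cv2.imread("raw_topf.png")
for r in range(228,258,3):print(r,t[r,160:196:3].tolist().__len__() and t[r,160:196:3].mean(1).round().astype(int).tolist(),cv2.imread("raw_top0.png")[r,160:196:6].mean(1).round().astype(int).tolist())
E
```

```text
top chg 851 [216.3 182.5] [201, 165, 29, 37] [217.3, 183.0, 32.4, 30.0, 78.7]
top chg 326 [181.7 209.3] [168, 202, 27, 16] [181.0, 209.1, 26.7, 13.8, 14.0]
top chg 229 [225.6 218.9] [221, 202, 9, 33] [225.0, 218.0, 32.0, 8.0, 90.0]
top chg 320 [140.7 212. ] [127, 205, 27, 16] [140.0, 212.1, 26.5, 13.5, 7.1]
top chg 257 [176.  241.9] [165, 231, 22, 24] [175.8, 242.7, 12.8, 24.1, 33.7]
[[0.3682 0.3082 0.02  ]
 [0.4215 0.355  0.02  ]
 [0.4065 0.3081 0.02  ]
 [0.3534 0.3087 0.02  ]]
228 [154, 152, 154, 157, 153, 154, 154, 155, 156, 153, 154, 154] [152, 150, 150, 153, 154, 153]
231 [153, 152, 153, 152, 153, 153, 129, 147, 156, 156, 156, 155] [151, 150, 150, 150, 150, 152]
234 [154, 154, 154, 153, 153, 119, 93, 92, 146, 154, 155, 154] [151, 150, 149, 152, 152, 154]
237 [153, 153, 150, 154, 130, 115, 121, 95, 89, 150, 155, 155] [151, 150, 150, 151, 153, 151]
240 [153, 152, 154, 147, 118, 121, 122, 118, 110, 153, 155, 156] [152, 150, 150, 151, 151, 151]
243 [154, 152, 153, 123, 123, 122, 123, 118, 145, 155, 154, 154] [151, 149, 151, 152, 152, 151]
246 [128, 137, 137, 115, 119, 123, 115, 119, 143, 141, 143, 136] [124, 141, 142, 143, 140, 140]
249 [138, 133, 112, 107, 112, 111, 128, 137, 137, 127, 141, 137] [135, 136, 137, 135, 132, 139]
252 [138, 131, 130, 144, 100, 125, 138, 139, 135, 126, 140, 139] [133, 134, 136, 137, 135, 139]
255 [133, 136, 125, 124, 129, 139, 137, 137, 134, 125, 139, 137] [132, 133, 135, 135, 133, 138]
```

The shaker rolled to the front edge at raw top (176,242), world about (0.37,0.31), and has practically stopped. I'll measure its axis before grasping it at the middle.

Run:
```python
from h import *
t=cv2.imread("raw_topf.png").astype(float);b=cv2.imread("raw_top0.png").astype(float);d=np.linalg.norm(t-b,axis=2)
m=np.zeros(d.shape,bool);m[228:257,160:192]=d[228:257,160:192]>24
n,l,s,c=cv2.connectedComponentsWithStats(m.astype(np.uint8));i=1+s[1:,4].argmax();p=np.argwhere(l==i)[:,::-1].astype(float)
P=unproj("top",p,.02)[:,:2];mu=P.mean(0);w,v=np.linalg.eigh(np.cov((P-mu).T));a=v[:,1]*np.sign(v[0,1]);q=(P-mu)@a;o=(P-mu)@np.array([-a[1],a[0]])
print(mu,a,np.degrees(np.arctan2(a[1],a[0])),q.min(),q.max())
for lo in np.arange(-.05,.05,.01):
    k=(q>=lo)&(q<lo+.01)
    if k.any():print(round(lo+.005,3),k.sum(),(o[k].max()-o[k].min()).round(3),((o[k].max()+o[k].min())/2).round(4),t[p[k,1].astype(int),p[k,0].astype(int)].mean().round())
go(*mu,.1,np.arctan2(a[1],a[0]));print(env.sense()["joints"])
S=cv2.imread("raw_sidef.png").astype(float);D=np.linalg.norm(S-cv2.imread("raw_side0.png"),axis=2);print(proj("side",[[*(mu+.04*a),.02],[*mu,.02],[*(mu-.04*a),.02]]).round())
```

```text
[0.3677 0.3089] [ 0.7654 -0.6435] -40.05498519162405 -0.051594977756254386 0.03908009227525441
-0.045 7 0.028 0.0005 117.0
-0.035 27 0.033 -0.0005 109.0
-0.025 29 0.036 -0.0005 114.0
-0.015 32 0.038 -0.0001 121.0
-0.005 34 0.041 0.0002 121.0
0.005 39 0.046 -0.0009 121.0
0.015 38 0.046 0.0006 119.0
0.025 37 0.046 -0.0002 104.0
0.035 28 0.04 -0.0013 113.0
twist -1.038  dx 28.63 dy 31.21 dz 7.57 pos [ 0.3861 -0.1142  0.1757] t 69.95
[-0.3169  0.0784  1.9836  0.0008  1.0788 -0.1509]
[[190. 160.]
 [181. 157.]
 [171. 154.]]
```

{"op": "send_rows", "data": {
  "increments": [
    [[75,0,0,0,-0.148],[75,0,0,0,-0.148],[75,0,0,0,-0.148],[75,0,0,0,-0.148],[75,0,0,0,-0.148],[75,0,0,0,-0.148],[75,0,0,0,-0.15],[75,2.8,3.1,0,0]]
  ],
  "newtons": 10
}}

```text
t: 70.75
eef_pos: [0.3856, -0.0729, 0.1758]
eef_rot: [[-0.767, 0.641, 0.002], [0.641, 0.767, -0.001], [-0.002, 0.0, -1.0]]
ft_force: [1.1, 1.0, 0.7]
finger_gap: 0.755
gripper_force: 0.0
```

```bash
cat > find3.py <<'E'
from h import *
t=env.grab_frame("top")[:,:,::-1].astype(float);b=cv2.imread("raw_top0.png").astype(float);d=np.linalg.norm(t-b,axis=2)
m=np.zeros(d.shape,bool);m[228:257,160:192]=d[228:257,160:192]>24
n,l,s,c=cv2.connectedComponentsWithStats(m.astype(np.uint8));i=1+s[1:,4].argmax();p=np.argwhere(l==i)[:,::-1].astype(float)
P=unproj("top",p,.02)[:,:2];mu=P.mean(0);w,v=np.linalg.eigh(np.cov((P-mu).T));a=v[:,1]*np.sign(v[0,1]);q=(P-mu)@a
print(len(p),mu,np.degrees(np.arctan2(a[1],a[0])),q.min(),q.max())
go(.3677+.004,.3089-.003,.006,np.radians(-40))
E
python3 find3.py
```

```text
277 [0.3676 0.3091] -39.54287870309811 -0.04853996741871965 0.03944322840473873
twist 0.002  dx 24.81 dy 27.72 dz 16.94 pos [ 0.3836 -0.0659  0.1754] t 70.8
```

The shaker is at rest in the same place, so I'll approach.

{"op": "send_rows", "data": {
  "increments": [
    [[75,2.8,3.1,0,0],[75,2.8,3.1,0,0],[75,2.8,3.1,0,0],[75,2.8,3.1,0,0],[75,2.8,3.1,0,0],[75,2.8,3.1,0,0],[75,2.8,3.1,0,0],[75,2.8,3.1,0,0]]
  ]
}}

```text
t: 71.6
eef_pos: [0.3699, 0.2652, 0.1756]
eef_rot: [[-0.769, 0.639, 0.0], [0.639, 0.769, 0.001], [0.0, 0.001, -1.0]]
ft_force: [0.9, 0.1, -1.0]
finger_gap: 0.75
gripper_force: 0.0
```

{"op": "send_rows", "data": {
  "increments": [
    [[75,2.4,2.9,0,0],[75,0,0,3,0],[75,0,0,3,0],[75,0,0,3,0],[75,0,0,0,0],[75,0,0,0,0],[75,0,0,0,0],[75,0,0,0,0]]
  ]
}}

```text
t: 72.4
eef_pos: [0.3723, 0.3002, 0.087]
eef_rot: [[-0.767, 0.642, 0.003], [0.642, 0.767, 0.002], [-0.001, 0.003, -1.0]]
ft_force: [0.8, 0.0, -0.6]
finger_gap: 0.75
gripper_force: 0.0
```

```bash
python3 find3.py
```

```text
925 [0.3677 0.3102] 84.6147806839461 -0.058812455905574754 0.0593531239381087
twist 0.001  dx 0.42 dy 0.42 dz 8.08 pos [0.3722 0.3    0.0868] t 72.45
```

{"op": "send_rows", "data": {
  "increments": [
    [[75,0.4,0.4,2.5,0],[75,0,0,2.5,0],[75,0,0,2,0],[75,0,0,1,0],[75,0,0,0,0],[75,0,0,0,0],[20,0,0,0,0],[20,0,0,0,0]]
  ]
}}

```text
t: 73.25
eef_pos: [0.3716, 0.3054, 0.0063]
eef_rot: [[-0.767, 0.642, 0.002], [0.642, 0.767, 0.001], [-0.001, 0.002, -1.0]]
ft_force: [0.4, 0.9, -0.9]
finger_gap: 0.608
gripper_force: 0.0
```

{"op": "send_rows", "data": {
  "increments": [
    [[20,0,0,0,0],[20,0,0,0,0],[20,0,0,0,0],[20,0,0,0,0],[20,0,0,-1,0],[20,0,0,-2,0],[20,0,0,-3,0],[20,0,0,-3,0]]
  ]
}}

```text
t: 74.05
eef_pos: [0.3705, 0.3047, 0.0964]
eef_rot: [[-0.767, 0.642, -0.001], [0.642, 0.767, -0.001], [0.0, -0.001, -1.0]]
ft_force: [1.5, 0.3, -1.4]
finger_gap: 0.452
gripper_force: 10.0
```

The shaker is safe in the grip. I'll carry it to the free middle of the counter, lay it down with its foot to the right, and regrip near the cap end.

{"op": "send_rows", "data": {
  "increments": [
    [[20,0,0,-3,0],[20,0,0,-3,0],[20,0,0,0,0.146],[20,0,0,0,0.146],[20,0,0,0,0.146],[20,0,0,0,0.146],[20,0,0,0,0.146],[20,0,0,0,0.146]]
  ]
}}

```text
t: 74.85
eef_pos: [0.3706, 0.3048, 0.1556]
eef_rot: [[0.008, 1.0, -0.0], [1.0, -0.008, -0.0], [-0.0, -0.0, -1.0]]
ft_force: [0.3, 0.4, -1.2]
finger_gap: 0.452
gripper_force: 10.0
```

Run:
```python
from h import *
go(.45,-.30,.1,1.57)
```

```text
twist -0.007  dx -60.47 dy 7.98 dz 5.56 pos [0.3706 0.3048 0.1556] t 74.85
```

{"op": "send_rows", "data": {
  "increments": [
    [[20,-4.3,0.7,0,0],[20,-4.3,0.7,0,0],[20,-4.3,0.7,0,0],[20,-4.3,0.7,0,0],[20,-4.3,0.7,0,0],[20,-4.3,0.7,0,0],[20,-4.3,0.7,0,0],[20,-4.3,0.7,0,0]]
  ]
}}

```text
t: 75.65
eef_pos: [0.4261, -0.0408, 0.1559]
eef_rot: [[0.002, 1.0, 0.0], [1.0, -0.002, 0.0], [0.0, 0.0, -1.0]]
ft_force: [0.3, 0.4, -1.3]
finger_gap: 0.453
gripper_force: 10.0
```

{"op": "send_rows", "data": {
  "increments": [
    [[20,-4.3,0.4,0,0],[20,-4.3,0.4,0,0],[20,-4.3,0.4,0,0],[20,-4.3,0.4,0,0],[20,-4.3,0.4,0,0],[20,-4.3,0.4,0,0],[20,0,0,3,0],[20,0,0,3,0]]
  ]
}}

```text
t: 76.45
eef_pos: [0.4502, -0.299, 0.0955]
eef_rot: [[0.005, 1.0, 0.002], [1.0, -0.005, -0.001], [-0.001, 0.002, -1.0]]
ft_force: [-0.1, 0.2, -1.4]
finger_gap: 0.452
gripper_force: 10.0
```

Run:
```python
from h import *
go(.45,-.30,.0075,1.57)
```

```text
twist -0.004  dx -0.10 dy -0.02 dz 8.80 pos [ 0.4502 -0.299   0.0955] t 76.45
```

{"op": "send_rows", "data": {
  "increments": [
    [[20,0,0,3,0],[20,0,0,3,0],[20,0,0,2,0],[20,0,0,0.8,0],[20,0,0,0,0],[20,0,0,0,0],[65,0,0,0,0],[65,0,0,0,0]]
  ]
}}

```text
t: 77.25
eef_pos: [0.4506, -0.2977, 0.0086]
eef_rot: [[0.002, 1.0, 0.002], [1.0, -0.002, -0.001], [-0.001, 0.002, -1.0]]
ft_force: [-0.2, -0.6, -0.7]
finger_gap: 0.599
gripper_force: 0.0
```

{"op": "send_rows", "data": {
  "increments": [
    [[65,0,0,0,0],[65,0,0,-3,0],[65,2.8,0,-3,0],[65,2.8,0,0,0],[65,0,0,3,0],[65,0,0,2.8,0],[65,0,0,0.5,0],[65,0,0,0,0]]
  ],
  "newtons": 3
}}

```text
t: 78.05
eef_pos: [0.4496, -0.241, 0.0041]
eef_rot: [[0.002, 1.0, -0.001], [1.0, -0.002, 0.001], [0.001, -0.001, -1.0]]
ft_force: [0.1, -0.1, 0.1]
finger_gap: 0.647
gripper_force: 0.0
```

Run:
```python
from h import *
go(.45,-.2425,.005,1.57)
```

```text
twist -0.001  dx -0.15 dy 0.04 dz -0.09 pos [ 0.4496 -0.241   0.0041] t 78.05
```

{"op": "send_rows", "data": {
  "increments": [
    [[20,0,0,0,0],[20,0,0,0,0],[20,0,0,0,0],[20,0,0,0,0],[20,0,0,0,0],[20,0,0,0,0],[20,0,0,0,0],[20,0,0,0,0]]
  ]
}}

```text
t: 78.85
eef_pos: [0.4504, -0.2415, 0.0048]
eef_rot: [[0.002, 1.0, 0.001], [1.0, -0.002, -0.001], [-0.001, 0.001, -1.0]]
ft_force: [-0.2, -0.1, 2.8]
finger_gap: 0.366
gripper_force: 3.0
```

{"op": "send_rows", "data": {
  "increments": [
    [[20,0,0,-1,0],[20,0,0,-1,0],[20,0,0,-1.5,0],[20,0,0,-1.5,0],[20,0,0,-1.5,0],[20,0,0,-1.5,0],[20,0,0,-1,0],[20,0,0,0,0]]
  ]
}}

```text
t: 79.65
eef_pos: [0.4506, -0.2416, 0.096]
eef_rot: [[0.002, 1.0, 0.003], [1.0, -0.002, -0.002], [-0.002, 0.003, -1.0]]
ft_force: [0.2, -0.3, -1.4]
finger_gap: 0.367
gripper_force: 3.0
```

```bash
cat > st2.py <<'E'
from h import *
q=env.grab_frame("side")[:,:,::-1].copy();k=env.grab_frame("top")[:,:,::-1].copy();cv2.imwrite("raw_sideh.png",q);cv2.imwrite("raw_toph.png",k)
s=env.sense();print(s["eef_pos"],s["finger_gap"],s["ft_force"])
ax=s["eef_pos"]+[0,0,.013]
for th in(0,30,45,60,75,90):
    a=np.radians(th);o=[]
    for L in(.02,.05,.082):
        F=ax+L*np.array([0,-np.cos(a),-np.sin(a)]);o+=[proj("top",F)[0].round().tolist(),proj("side",F)[0].round().tolist()]
    print(th,o)
c=proj("top",ax-[0,.05,0])[0].astype(int)
for r in range(c[1]-9,c[1]+12,3):print("top",r,c[0]-20,k[r,c[0]-20:c[0]+24:2].mean(1).round().astype(int).tolist())
c=proj("side",ax-[0,.0,.05])[0].astype(int)
for r in range(c[1]-26,c[1]+50,4):print("side",r,c[0]-18,q[r,c[0]-18:c[0]+20:2].mean(1).round().astype(int).tolist())
E
python3 st2.py
```

```text
[ 0.4496 -0.241   0.0943] 0.36776128604293923 [-0.483   0.6375 -1.3527]
0 [[340.0, 215.0], [223.0, 248.0], [349.0, 215.0], [224.0, 258.0], [358.0, 215.0], [226.0, 270.0]]
30 [[338.0, 215.0], [223.0, 251.0], [345.0, 215.0], [224.0, 265.0], [353.0, 215.0], [226.0, 281.0]]
45 [[337.0, 215.0], [223.0, 251.0], [342.0, 215.0], [224.0, 266.0], [348.0, 215.0], [226.0, 282.0]]
60 [[336.0, 215.0], [222.0, 251.0], [339.0, 215.0], [224.0, 265.0], [342.0, 215.0], [225.0, 281.0]]
75 [[334.0, 215.0], [222.0, 250.0], [335.0, 215.0], [223.0, 263.0], [336.0, 215.0], [224.0, 277.0]]
90 [[333.0, 215.0], [222.0, 249.0], [332.0, 215.0], [222.0, 260.0], [330.0, 215.0], [223.0, 270.0]]
top 206 328 [61, 61, 56, 57, 65, 84, 83, 88, 89, 101, 101, 100, 96, 94, 94, 90, 88, 88, 113, 140, 152, 153]
top 209 328 [58, 60, 57, 60, 76, 87, 81, 94, 107, 110, 107, 104, 105, 101, 101, 99, 95, 94, 91, 85, 97, 122]
top 212 328 [64, 58, 60, 66, 87, 83, 89, 106, 120, 120, 119, 115, 110, 108, 103, 103, 102, 101, 98, 99, 95, 90]
top 215 328 [62, 60, 59, 78, 87, 82, 96, 106, 112, 115, 119, 121, 120, 117, 114, 109, 106, 106, 103,
[... 1597 characters left out ...]
9, 98, 96, 98, 96, 94, 93, 93, 94, 95, 99, 108, 117]
side 285 204 [162, 165, 151, 99, 119, 117, 109, 97, 97, 99, 97, 99, 116, 117, 116, 115, 114, 115, 163]
side 289 204 [185, 192, 171, 117, 130, 128, 162, 167, 171, 187, 186, 191, 187, 188, 186, 186, 188, 188, 187]
side 293 204 [188, 186, 188, 188, 187, 186, 188, 184, 185, 187, 188, 187, 187, 185, 187, 183, 184, 188, 185]
side 297 204 [188, 186, 189, 187, 190, 189, 184, 187, 187, 190, 188, 183, 187, 187, 188, 190, 187, 187, 187]
side 301 204 [188, 189, 188, 189, 185, 187, 185, 190, 187, 186, 189, 186, 187, 184, 187, 188, 186, 187, 187]
side 305 204 [185, 187, 186, 187, 186, 187, 187, 188, 189, 188, 189, 186, 185, 185, 186, 187, 187, 185, 186]
```

{"op": "send_rows", "data": {
  "increments": [
    [[20,0,0,0.8,0],[20,0,0,0.8,0],[20,0,0,0.3,0],[20,0,0,0,0],[20,0,0,0,0],[20,0,0,0,0],[20,0,0,0,0],[20,0,0,0,0]]
  ]
}}

```text
t: 80.55
eef_pos: [0.45, -0.2413, 0.0757]
eef_rot: [[0.002, 1.0, 0.0], [1.0, -0.002, -0.0], [-0.0, 0.0, -1.0]]
ft_force: [-0.2, 0.1, -1.1]
finger_gap: 0.36
gripper_force: 3.0
```

{"op": "send_rows", "data": {
  "increments": [
    [[20,0,0,0.2,0],[20,0,0,0.2,0],[20,0,0,0,0],[20,0,0,0,0],[20,0,0,0,0],[20,0,0,0,0],[20,0,0,0,0],[20,0,0,0,0]]
  ]
}}

```text
t: 81.35
eef_pos: [0.45, -0.2413, 0.0715]
eef_rot: [[0.002, 1.0, 0.0], [1.0, -0.002, -0.0], [-0.0, 0.0, -1.0]]
ft_force: [-0.7, -0.3, -0.7]
finger_gap: 0.367
gripper_force: 3.0
```

{"op": "send_rows", "data": {
  "increments": [
    [[20,0,0,0.2,0],[20,0,0,0.1,0],[20,0,0,0,0],[20,0,0,0,0],[20,0,0,0,0],[20,0,0,0,0],[20,0,0,0,0],[20,0,0,0,0]]
  ]
}}

```text
t: 82.15
eef_pos: [0.4499, -0.2412, 0.0685]
eef_rot: [[0.002, 1.0, 0.0], [1.0, -0.002, -0.0], [-0.0, 0.0, -1.0]]
ft_force: [-0.8, 0.3, -1.1]
finger_gap: 0.366
gripper_force: 3.0
```

{"op": "send_rows", "data": {
  "increments": [
    [[20,0,0,0.2,0],[20,0,0,0.1,0],[20,0,0,0,0],[20,0,0,0,0],[20,0,0,0,0],[20,0,0,0,0],[20,0,0,0,0],[20,0,0,0,0]]
  ]
}}

```text
t: 82.95
eef_pos: [0.4499, -0.2412, 0.0655]
eef_rot: [[0.002, 1.0, 0.0], [1.0, -0.002, -0.0], [-0.0, 0.0, -1.0]]
ft_force: [-1.4, -1.0, -0.6]
finger_gap: 0.363
gripper_force: 3.0
```

{"op": "send_rows", "data": {
  "increments": [
    [[20,0,0,0.2,0],[20,0,0,0.1,0],[20,0,0,0,0],[20,0,0,0,0],[20,0,0,0,0],[20,0,0,0,0],[20,0,0,0,0],[20,0,0,0,0]]
  ]
}}

```text
t: 83.75
eef_pos: [0.4501, -0.2413, 0.0626]
eef_rot: [[0.002, 1.0, 0.0], [1.0, -0.002, -0.0], [-0.0, 0.0, -1.0]]
ft_force: [-0.1, 0.6, 4.1]
finger_gap: 0.369
gripper_force: 3.0
```

{"op": "send_rows", "data": {
  "increments": [
    [[20,0,0,0.2,0],[20,0,0,0.1,0],[20,0,0,0,0],[20,0,0,0,0],[20,0,0,0,0],[20,0,0,0,0],[20,0,0,0,0],[20,0,0,0,0]]
  ]
}}

```text
t: 84.55
eef_pos: [0.4497, -0.2411, 0.0593]
eef_rot: [[0.002, 1.0, -0.0], [1.0, -0.002, 0.0], [0.0, -0.0, -1.0]]
ft_force: [-0.5, 0.4, 3.0]
finger_gap: 0.366
gripper_force: 3.1
```

```bash
python3 st2.py | grep -v top
```

```text
[ 0.4497 -0.2411  0.0593] 0.3622868776197244 [-1.5635  0.6665  1.5518]
0 [[338.0, 215.0], [223.0, 261.0], [347.0, 215.0], [225.0, 271.0], [356.0, 215.0], [227.0, 283.0]]
30 [[337.0, 215.0], [223.0, 264.0], [344.0, 215.0], [225.0, 278.0], [351.0, 215.0], [227.0, 293.0]]
45 [[336.0, 215.0], [223.0, 264.0], [341.0, 215.0], [225.0, 278.0], [346.0, 215.0], [226.0, 294.0]]
60 [[334.0, 215.0], [223.0, 264.0], [337.0, 215.0], [224.0, 278.0], [341.0, 215.0], [225.0, 292.0]]
75 [[333.0, 215.0], [223.0, 263.0], [334.0, 215.0], [224.0, 275.0], [335.0, 215.0], [225.0, 288.0]]
90 [[331.0, 215.0], [223.0, 261.0], [330.0, 215.0], [223.0, 271.0], [329.0, 215.0], [224.0, 282.0]]
side 245 205 [117, 115, 71, 64, 57, 78, 95, 116, 116, 108, 98, 84, 77, 47, 51, 57, 77, 116, 111]
side 249 205 [119, 126, 92, 61, 56, 99, 120, 104, 90, 72, 82, 75, 84, 46, 56, 61, 84, 115, 110]
side 253 205 [106, 127, 121, 64, 61, 72, 86, 90, 91, 81, 95, 100, 89, 63, 52, 58, 99, 116, 115]
side 257 205 [92, 96, 96, 76, 59, 66, 93, 99, 99, 102, 96, 93, 88, 73, 50, 63, 112, 114, 113]
side 261 205 [91, 94, 91, 75, 64, 62, 87, 94, 9
[... 822 characters left out ...]
, 186, 186, 188, 186, 187, 187, 187, 189, 187]
side 297 205 [191, 189, 188, 188, 187, 185, 187, 189, 188, 190, 187, 185, 190, 187, 185, 187, 185, 189, 188]
side 301 205 [189, 185, 186, 189, 185, 187, 186, 189, 187, 188, 187, 189, 187, 187, 189, 185, 187, 187, 185]
side 305 205 [191, 187, 188, 187, 186, 187, 188, 188, 188, 186, 186, 190, 187, 189, 187, 186, 187, 187, 186]
side 309 205 [188, 188, 189, 187, 186, 188, 184, 188, 187, 187, 187, 186, 186, 188, 187, 190, 189, 187, 189]
side 313 205 [191, 187, 188, 188, 188, 188, 185, 187, 186, 188, 190, 191, 187, 189, 188, 185, 191, 187, 189]
side 317 205 [189, 189, 190, 187, 190, 188, 187, 188, 188, 193, 190, 189, 186, 191, 188, 187, 188, 190, 189]
```

Run:
```python
from h import *
ax=env.sense()["eef_pos"]+[0,0,.013]
print(unproj("side",[(222,284),(222,286),(222,288)],0)[:,:2])
for th in(45,60,70,80,90,100,110):
    a=np.radians(th);u=np.array([0,-np.cos(a),-np.sin(a)]);w=np.array([0,-np.sin(a),np.cos(a)])  # u to foot, w across
    L=(ax[2]-.018*abs(np.cos(a)))/np.sin(a);F=ax+L*u;W=F-.03*u
    ring=[F+.018*(np.cos(p)*w+np.sin(p)*np.array([1,0,0])) for p in np.linspace(0,6.28,40)]
    wr=[W+.0215*(np.cos(p)*w+np.sin(p)*np.array([1,0,0])) for p in np.linspace(0,6.28,40)]
    R=proj("side",ring);Q=proj("side",wr);print(th,"L",L.round(3),"foot rows",R[:,1].min().round(1),R[:,1].max().round(1),"cols",R[:,0].min().round(1),R[:,0].max().round(1),"belly rows",Q[:,1].min().round(1),Q[:,1].max().round(1),"cols",Q[:,0].min().round(1),Q[:,0].max().round(1))
```

```text
[[ 0.445  -0.2564]
 [ 0.4444 -0.2621]
 [ 0.4438 -0.2678]]
45 L 0.084 foot rows 294.1 296.6 cols 217.7 235.0 belly rows 279.3 281.8 cols 214.6 235.2
60 L 0.073 foot rows 285.5 291.0 cols 216.7 233.6 belly rows 271.5 277.4 cols 213.8 234.1
70 L 0.07 foot rows 280.9 288.8 cols 216.2 232.9 belly rows 267.6 276.5 cols 213.5 233.6
80 L 0.07 foot rows 276.7 286.9 cols 215.7 232.2 belly rows 264.5 276.3 cols 213.3 233.3
90 L 0.072 foot rows 272.7 284.8 cols 215.2 231.5 belly rows 261.9 276.1 cols 213.0 232.9
100 L 0.07 foot rows 267.0 280.5 cols 214.7 230.8 belly rows 257.7 274.0 cols 212.7 232.4
110 L 0.07 foot rows 261.7 276.3 cols 214.1 230.1 belly rows 254.2 272.0 cols 212.4 232.0
```

The numbers fit a vertical shaker standing on its foot: bottom row about 285, belly columns 214–232. I'll release, recentre 0.9 cm, lower and regrip the body.

{"op": "send_rows", "data": {
  "increments": [
    [[20,0,0,-0.3,0],[20,0,0,0,0],[66,0,0,0,0],[66,0,0,0,0],[66,0,0,0,0],[66,0,0,0,0],[66,0,0,0,0],[66,0,0,0,0]]
  ]
}}

```text
t: 85.45
eef_pos: [0.4499, -0.2412, 0.0624]
eef_rot: [[0.002, 1.0, 0.0], [1.0, -0.002, -0.0], [-0.0, 0.0, -1.0]]
ft_force: [0.8, 0.1, 0.5]
finger_gap: 0.662
gripper_force: 0.0
```

{"op": "send_rows", "data": {
  "increments": [
    [[66,-0.5,0,0.5,0],[66,-0.4,0,0.8,0],[66,0,0,0.8,0],[66,0,0,0.8,0],[20,0,0,0,0],[20,0,0,0,0],[20,0,0,0,0],[20,0,0,0,0]]
  ],
  "newtons": 8
}}

```text
t: 86.25
eef_pos: [0.45, -0.2502, 0.0336]
eef_rot: [[0.002, 1.0, 0.0], [1.0, -0.002, -0.0], [-0.0, 0.0, -1.0]]
ft_force: [0.0, 0.0, -0.6]
finger_gap: 0.442
gripper_force: 7.8
```

{"op": "send_rows", "data": {
  "increments": [
    [[20,0,0,0,0],[20,0,0,0,0],[20,0,0,0,0],[20,0,0,0,0],[20,0,0,-1,0],[20,0,0,-2,0],[20,0,0,-3,0],[20,0,0,-3,0]]
  ]
}}

```text
t: 87.05
eef_pos: [0.4497, -0.2501, 0.1249]
eef_rot: [[0.002, 1.0, -0.0], [1.0, -0.002, 0.0], [0.0, -0.0, -1.0]]
ft_force: [1.0, 0.5, -1.4]
finger_gap: 0.44
gripper_force: 7.8
```

Run:
```python
from h import *
go(.601,-.170,.040,1.57)
```

```text
twist -0.001  dx 8.02 dy 15.13 dz 8.49 pos [ 0.4497 -0.2501  0.1249] t 87.05
```

{"op": "send_rows", "data": {
  "increments": [
    [[20,2.7,0,0,0],[20,2.7,0,0,0],[20,2.6,0,0,0],[20,0,3.1,0,0],[20,0,3.1,0,0],[20,0,3,0,0],[20,0,3,0,0],[20,0,3,0,0]]
  ]
}}

```text
t: 87.85
eef_pos: [0.6033, -0.1704, 0.1242]
eef_rot: [[0.002, 1.0, 0.001], [1.0, -0.002, -0.0], [-0.0, 0.001, -1.0]]
ft_force: [-0.9, 0.0, -0.7]
finger_gap: 0.439
gripper_force: 7.8
```

{"op": "send_rows", "data": {
  "increments": [
    [[20,0,0,2,0],[20,0,0,2,0],[20,0,0,2,0],[20,0,0,1.5,0],[20,0,0,0.8,0],[20,0,0,0,0],[20,0,0,0,0],[20,0,0,0,0]]
  ]
}}

```text
t: 88.65
eef_pos: [0.6028, -0.1707, 0.0417]
eef_rot: [[0.002, 1.0, 0.002], [1.0, -0.002, -0.001], [-0.001, 0.002, -1.0]]
ft_force: [-0.3, -1.1, -1.4]
finger_gap: 0.435
gripper_force: 7.8
```

{"op": "send_rows", "data": {
  "increments": [
    [[20,0,0,0.2,0],[20,0,0,0,0],[20,0,0,0,0],[20,0,0,0,0],[20,0,0,0,0],[20,0,0,0,0],[20,0,0,0,0],[20,0,0,0,0]]
  ]
}}

```text
t: 89.45
eef_pos: [0.6021, -0.1705, 0.0384]
eef_rot: [[0.002, 1.0, -0.0], [1.0, -0.002, -0.0], [-0.0, -0.0, -1.0]]
ft_force: [-0.1, -0.3, -0.8]
finger_gap: 0.436
gripper_force: 7.8
```

{"op": "send_rows", "data": {
  "increments": [
    [[20,0,0,0.1,0],[20,0,0,0,0],[20,0,0,0,0],[20,0,0,0,0],[20,0,0,0,0],[20,0,0,0,0],[20,0,0,0,0],[20,0,0,0,0]]
  ]
}}

```text
t: 90.25
eef_pos: [0.6021, -0.1706, 0.0375]
eef_rot: [[0.002, 1.0, 0.0], [1.0, -0.002, -0.0], [-0.0, 0.0, -1.0]]
ft_force: [-0.4, -0.1, -1.1]
finger_gap: 0.435
gripper_force: 7.9
```

{"op": "send_rows", "data": {
  "increments": [
    [[66,0,0,0,0],[66,0,0,0,0],[66,0,0,0,0],[66,0,0,0,0],[66,0,0,-1,0],[66,0,0,-2,0],[66,0,0,-4,0],[66,0,0,-4,0]]
  ]
}}

```text
t: 91.05
eef_pos: [0.6016, -0.1704, 0.1488]
eef_rot: [[0.002, 1.0, -0.001], [1.0, -0.002, 0.0], [0.0, -0.001, -1.0]]
ft_force: [0.7, -0.6, 0.5]
finger_gap: 0.659
gripper_force: 0.0
```

{"op": "send_rows", "data": {
  "increments": [
    [[66,0,0,-3,0],[66,0,-4,0,0],[66,0,-4,0,0],[66,0,-4,0,0],[66,0,-4,0,0],[66,-4,-4,0,0],[66,-4,0,0,0],[66,-4,0,0,0]]
  ]
}}

```text
t: 91.85
eef_pos: [0.4056, -0.2865, 0.179]
eef_rot: [[0.002, 1.0, 0.002], [1.0, -0.002, -0.001], [-0.001, 0.002, -1.0]]
ft_force: [1.3, -0.6, -0.0]
finger_gap: 0.659
gripper_force: 0.0
```

{"op": "send_rows", "data": {
  "increments": [
    [[66,-4,-3,0,0],[66,-4,-3,0,0],[66,-4,0,0,0],[66,-4,0,0,0],[66,0,0,0,0],[66,0,0,0,0],[66,0,0,0,0],[66,0,0,0,0]]
  ]
}}

```text
t: 92.65
eef_pos: [0.3463, -0.444, 0.1778]
eef_rot: [[0.001, 1.0, 0.0], [1.0, -0.001, 0.0], [0.0, 0.0, -1.0]]
ft_force: [0.3, -0.2, 0.4]
finger_gap: 0.664
gripper_force: 0.0
```

Run:
```python
from fit import *
print(env.sense()["eef_pos"])
F={n:env.grab_frame(n)[:,:,::-1].copy() for n in("top","side")}
for n in F:
    cv2.imwrite(f"raw_{n}z.png",F[n])
    d=np.linalg.norm(cv2.imread(f"raw_{n}0.png").astype(float)-F[n],axis=2)
    for P in([.6116,-.2388,.004],[.602,-.1705,.004]):
        P=np.array(P);e=proj(n,[P,P+[0,0,.09]]);c=e.mean(0).astype(int);r=np.zeros(d.shape,bool);r[c[1]-30:c[1]+30,c[0]-13:c[0]+13]=1
        print(n,"expect foot/cap",e.round(1).tolist(),[(x[0],x[1].round(1),x[3].tolist()) for x in blobs((d>30)&r,30)])
# cartons: predicted vs actual change, standing shaker and glass unchanged
top=F["top"];a,b=top.astype(float),cv2.imread("raw_top2.png").astype(float);d=np.linalg.norm(a-b,axis=2)
q=proj("top",bedpts((BX,BY,BYAW),[(x,y,.046) for x,y in((0,0),(.097,0),(.097,-.177),(0,-.177))]));m=np.zeros(d.shape,np.uint8);cv2.fillConvexPoly(m,q.astype(np.int32),1);print("carton area mean change",d[m>0].mean())
for n,P in(("shaker",[.692,-.105,.09]),("glass",[.647,-.357,.09])):
    c=proj("top",P)[0].astype(int);print(n,np.linalg.norm(F["top"].astype(float)-cv2.imread("raw_top0.png"),axis=2)[c[1]-8:c[1]+9,c[0]-8:c[0]+9].mean())
```

```text
[ 0.3463 -0.444   0.1778]
top expect foot/cap [[327.1, 170.5], [331.0, 168.1]] [(np.int32(129), array([327. , 170.7]), [320, 165, 14, 13])]
top expect foot/cap [[308.2, 173.6], [311.0, 171.3]] [(np.int32(136), array([308.4, 172.9]), [302, 167, 14, 13])]
side expect foot/cap [[293.8, 268.0], [296.8, 237.7]] [(np.int32(1041), array([293.5, 244.2]), [282, 222, 26, 52])]
side expect foot/cap [[282.6, 248.5], [284.8, 219.1]] [(np.int32(1147), array([283.3, 231.1]), [270, 203, 26, 60])]
carton area mean change 13.543640862812495
shaker 8.209210410324703
glass 7.18517977188544
```

Run:
```python
from fit import *
for n in("top","side"):
    for k in("2","z"):
        im=cv2.imread(f"raw_{n}{k}.png");hsv=cv2.cvtColor(im,cv2.COLOR_BGR2HSV).astype(int);H,S=hsv[...,0],hsv[...,1]
        g=((H>30)&(H<90)&(S>50));r=np.zeros(g.shape,bool)
        if n=="top":r[140:205,190:290]=1
        else:r[125:215,220:320]=1
        g&=r;p=np.argwhere(g)[:,::-1];print(n,k,len(p),p.mean(0).round(2),p.min(0),p.max(0),cv2.minAreaRect(p.astype(np.float32)))
    q=proj(n,bedpts((BX,BY,BYAW),[(x,y,.046) for x,y in((0,0),(.097,0),(.097,-.177),(0,-.177))]));print("pred",q.round(1).tolist())
    d=np.linalg.norm(cv2.imread(f"raw_{n}2.png").astype(float)-cv2.imread(f"raw_{n}z.png"),axis=2);m=np.zeros(d.shape,np.uint8);cv2.fillConvexPoly(m,q.astype(np.int32),1);print("p95 change",np.percentile(d[m>0],[50,95]))
```

```text
top 2 1288 [227.43 180.17] [200 161] [256 198] ((227.50730895996094, 180.03414916992188), (29.613447189331055, 53.360076904296875), 77.90524291992188)
top z 1285 [228.07 180.19] [201 161] [256 198] ((227.88333129882812, 179.94564819335938), (29.304988861083984, 52.635677337646484), 78.11134338378906)
pred [[205.4, 197.2], [199.3, 174.2], [251.2, 164.3], [255.5, 187.7]]
p95 change [ 8.775  39.8376]
side 2 999 [250.49 160.62] [229 136] [280 184] ((253.2707977294922, 163.95431518554688), (46.706390380859375, 36.50339126586914), 51.07245635986328)
side z 1006 [250.53 161.33] [229 137] [279 186] ((253.0487823486328, 164.06100463867188), (45.134220123291016, 36.85700988769531), 51.34019470214844)
pred [[230.6, 155.7], [254.2, 134.7], [276.3, 161.3], [249.3, 184.9]]
p95 change [ 42.6439 103.8072]
```

Run:
```python
from fit import *
for n in("top","side"):
    for k in("2","z"):
        im=cv2.imread(f"raw_{n}{k}.png");hsv=cv2.cvtColor(im,cv2.COLOR_BGR2HSV).astype(int);H,S,V=[hsv[...,i] for i in range(3)]
        q=proj(n,bedpts((BX,BY,BYAW),[(x,y,.046) for x,y in((-.005,.005),(.103,.005),(.103,-.185),(-.005,-.185))]));m=np.zeros(H.shape,np.uint8);cv2.fillConvexPoly(m,q.astype(np.int32),1)
        print(n,k,"orange",[(x[0],x[1].round(1).tolist()) for x in blobs((H>8)&(H<28)&(S>120)&(m>0),6)],"label",[(x[0],x[1].round(1).tolist()) for x in blobs((S<90)&(V>125)&(m>0),6)])
    print("V",cv2.imread(f"raw_{n}2.png")[m>0].mean(),cv2.imread(f"raw_{n}z.png")[m>0].mean())
g=proj("top",bedpts((BX,BY,BYAW),[(.08,-.0295-.059*i,.046) for i in range(3)]));print(g.round(1).tolist())
```

```text
top 2 orange [(np.int32(60), [254.0, 171.8]), (np.int32(6), [233.7, 166.5]), (np.int32(29), [200.2, 180.7]), (np.int32(42), [245.5, 171.8]), (np.int32(43), [227.5, 175.5]), (np.int32(47), [210.7, 179.3]), (np.int32(6), [204.5, 196.0])] label [(np.int32(13), [243.0, 186.0]), (np.int32(37), [229.8, 188.6]), (np.int32(36), [213.4, 192.1])]
top z orange [(np.int32(49), [254.4, 172.4]), (np.int32(58), [201.0, 181.7]), (np.int32(43), [246.4, 171.8]), (np.int32(46), [228.8, 175.6]), (np.int32(46), [211.9, 179.2])] label [(np.int32(42), [247.4, 185.0]), (np.int32(43), [230.4, 188.7]), (np.int32(43), [214.0, 192.1])]
V 71.13643114788881 75.79291321875662
side 2 orange [(np.int32(121), [267.1, 148.8]), (np.int32(28), [251.5, 142.8]), (np.int32(40), [258.4, 152.1]), (np.int32(50), [266.5, 162.0])] label [(np.int32(18), [247.1, 144.9]), (np.int32(168), [243.6, 161.8]), (np.int32(21), [254.3, 153.4]), (np.int32(25), [261.9, 163.0])]
side z orange [(np.int32(116), [267.7, 149.5]), (np.int32(33), [251.3, 144.4]), (np.int32(40), [258.8, 153.0]), (np.int32(47), [266.8, 162.6])] label [(np.int32(454), [249.3, 162.9]), (np.int32(7), [262.3, 147.9]), (np.int32(7), [230.1, 154.1]), (np.int32(10), [263.5, 155.5]), (np.int32(7), [269.9, 156.4]), (np.int32(10), [273.6, 163.7])]
V 95.63288288288288 122.0608108108108
[[209.0, 176.7], [226.2, 173.4], [243.4, 170.2]]
```

Both shakers stand on the mat, and the standing shaker and the tumbler are unchanged. The carton row seems to have relaxed about 3 mm from the cheek, so I'll repeat the push.

Run:
```python
from h import *
go(.46,-.03,.19,BYAW);print(bed(.0238,-.21),bed(.0238,-.222))
```

```text
twist 1.405  dx 17.99 dy -39.01 dz -1.22 pos [ 0.3464 -0.4443  0.1778] t 92.75
(np.float64(0.6084884462701743), np.float64(-0.0030618207839956113)) (np.float64(0.6104547392763984), np.float64(-0.014899628512357904))
```

{"op": "send_rows", "data": {
  "increments": [
    [[0,0,0,0,0.14],[0,0,0,0,0.14],[0,0,0,0,0.14],[0,0,0,0,0.14],[0,0,0,0,0.14],[0,0,0,0,0.14],[0,0,0,0,0.14],[0,0,0,0,0.14]]
  ]
}}

```text
t: 93.55
eef_pos: [0.3464, -0.4446, 0.1777]
eef_rot: [[0.903, 0.43, 0.0], [0.43, -0.903, -0.0], [0.0, 0.0, -1.0]]
ft_force: [0.5, 0.9, -0.4]
finger_gap: 0.008
gripper_force: 0.0
```

{"op": "send_rows", "data": {
  "increments": [
    [[0,0,0,-0.6,0.14],[0,0,0,-0.6,0.145],[0,1.8,-3.9,0,0],[0,1.8,-3.9,0,0],[0,1.8,-3.9,0,0],[0,1.8,-3.9,0,0],[0,1.8,-3.9,0,0],[0,1.8,-3.9,0,0]]
  ]
}}

```text
t: 94.35
eef_pos: [0.4146, -0.1947, 0.1898]
eef_rot: [[0.987, 0.164, 0.001], [0.164, -0.987, -0.0], [0.001, 0.0, -1.0]]
ft_force: [0.6, -0.3, -0.2]
finger_gap: 0.008
gripper_force: 0.0
```

{"op": "send_rows", "data": {
  "increments": [
    [[0,1.8,-3.9,0,0],[0,1.8,-3.9,0,0],[0,1.8,-3.9,0,0],[0,1.8,-3.9,0,0],[0,0,0,0,0],[0,0,0,0,0],[0,0,0,0,0],[0,0,0,0,0]]
  ]
}}

```text
t: 95.15
eef_pos: [0.4598, -0.0323, 0.1895]
eef_rot: [[0.987, 0.161, -0.0], [0.161, -0.987, -0.0], [-0.0, 0.0, -1.0]]
ft_force: [0.1, 0.6, 1.1]
finger_gap: 0.005
gripper_force: 0.0
```

Run:
```python
from h import *
go(*bed(.0238,-.218),.079,BYAW)
```

```text
twist -0.003  dx 15.15 dy 0.35 dz 11.05 pos [ 0.4598 -0.0323  0.1895] t 95.15
```

{"op": "send_rows", "data": {
  "increments": [
    [[0,3.8,0.1,0,0],[0,3.8,0.1,0,0],[0,3.8,0.1,0,0],[0,3.7,0,0,0],[0,0,0,4,0],[0,0,0,4,0],[0,0,0,2.8,0],[0,0,0,0,0]]
  ]
}}

```text
t: 95.95
eef_pos: [0.6062, -0.0109, 0.0771]
eef_rot: [[0.987, 0.161, -0.01], [0.161, -0.987, 0.0], [-0.01, -0.002, -1.0]]
ft_force: [0.7, -0.1, -1.0]
finger_gap: 0.007
gripper_force: 0.0
```

{"op": "send_rows", "data": {
  "increments": [
    [[0,0,-0.6,0,0],[0,0,-0.6,0,0],[0,0,-0.6,0,0],[0,0,-0.4,0,0],[0,0,-0.3,0,0],[0,0,0,0,0],[0,0,0,0,0],[0,0,0,0,0]]
  ]
}}

```text
t: 96.75
eef_pos: [0.6054, 0.0151, 0.0813]
eef_rot: [[0.987, 0.163, -0.0], [0.163, -0.987, 0.0], [-0.0, -0.0, -1.0]]
ft_force: [-0.6, 0.1, -0.9]
finger_gap: 0.008
gripper_force: 0.0
```

Run:
```python
from h import *
go(*bed(.0238,-.1885),.079,BYAW);print(env.sense()["ft_force"])
```

```text
twist -0.001  dx 0.01 dy -0.30 dz 0.23 pos [0.6054 0.0151 0.0813] t 96.75
[-0.5504  0.0802 -0.8781]
```

{"op": "send_rows", "data": {
  "increments": [
    [[0,0,-0.2,0,0],[0,0,0,0,0],[0,0,-0.1,0,0],[0,0,0,0,0],[0,0,-0.1,0,0],[0,0,0,0,0],[0,0,0,0,0],[0,0,0,0,0]]
  ]
}}

```text
t: 97.55
eef_pos: [0.6051, 0.0189, 0.0815]
eef_rot: [[0.987, 0.163, 0.0], [0.163, -0.987, -0.0], [0.0, 0.0, -1.0]]
ft_force: [0.4, -2.3, 1.1]
finger_gap: 0.005
gripper_force: 1.6
```

Run:
```python
from h import *
go(*bed(.0238,-.1885),.079,BYAW);print(env.sense()["ft_force"])
```

```text
twist -0.001  dx -0.02 dy 0.07 dz 0.25 pos [0.6051 0.0189 0.0815] t 97.55
[ 0.4116 -2.3075  1.0628]
```

Contact comes at the same place as before, so the row is still packed. One last small nudge, then I'll retreat clear.

{"op": "send_rows", "data": {
  "increments": [
    [[0,0,-0.1,0,0],[0,0,-0.1,0,0],[0,0,0,0,0],[0,0,0,0,0],[0,0,0.5,0,0],[0,0,1.5,0,0],[0,0,0,-4,0],[0,0,0,-4,0]]
  ]
}}

```text
t: 98.35
eef_pos: [0.6067, 0.0007, 0.1608]
eef_rot: [[0.987, 0.162, -0.005], [0.162, -0.987, 0.001], [-0.004, -0.002, -1.0]]
ft_force: [1.0, -1.2, 0.5]
finger_gap: 0.008
gripper_force: 0.0
```

{"op": "send_rows", "data": {
  "increments": [
    [[0,0,0,-3,0],[0,-4,0,0,0],[0,-4,0,0,0],[0,-4,0,0,0],[0,-4,3,0,0],[0,-2,4,0,0],[0,0,4,0,0],[0,0,4,0,0]]
  ]
}}

```text
t: 99.15
eef_pos: [0.4539, -0.1774, 0.1918]
eef_rot: [[0.987, 0.163, 0.001], [0.163, -0.987, 0.001], [0.001, -0.001, -1.0]]
ft_force: [1.3, -0.1, -0.2]
finger_gap: 0.006
gripper_force: 0.0
```

{"op": "send_rows", "data": {
  "increments": [
    [[0,0,4,0,0],[0,0,4,0,0],[0,0,4,0,0],[0,0,4,0,0],[0,0,4,0,0],[0,0,4,0,0],[0,0,0,0,0],[0,0,0,0,0]]
  ]
}}

```text
t: 99.95
eef_pos: [0.4932, -0.4131, 0.1905]
eef_rot: [[0.987, 0.162, -0.001], [0.162, -0.987, 0.002], [-0.001, -0.002, -1.0]]
ft_force: [0.9, 0.5, 0.4]
finger_gap: 0.004
gripper_force: 0.0
```

Run:
```python
from fit import *
s=env.sense();print(s["t"],s["eef_pos"])
for n in("top","side"):
    im=env.grab_frame(n)[:,:,::-1].copy();hsv=cv2.cvtColor(im,cv2.COLOR_BGR2HSV).astype(int);H,S,V=[hsv[...,i] for i in range(3)]
    q=proj(n,bedpts((BX,BY,BYAW),[(x,y,.046) for x,y in((-.005,.005),(.103,.005),(.103,-.185),(-.005,-.185))]));m=np.zeros(H.shape,np.uint8);cv2.fillConvexPoly(m,q.astype(np.int32),1)
    print(n,"orange",[(int(x[0]),x[1].round(1).tolist()) for x in blobs((H>8)&(H<28)&(S>120)&(m>0),20)])
    d=np.linalg.norm(cv2.imread(f"raw_{n}0.png").astype(float)-im,axis=2)
    for P in([.6116,-.2388,.004],[.602,-.1705,.004]):
        P=np.array(P);e=proj(n,[P,P+[0,0,.09]]);c=e.mean(0).astype(int);r=np.zeros(d.shape,bool);r[c[1]-22:c[1]+22,c[0]-12:c[0]+12]=1
        print(n,e.round(1).tolist(),[(int(x[0]),x[1].round(1),x[3].tolist()) for x in blobs((d>30)&r,30)])
```

```text
99.95 [ 0.4932 -0.4131  0.1905]
top orange [(83, [253.9, 173.0]), (44, [244.5, 172.1]), (42, [227.6, 175.8]), (45, [210.5, 179.4])]
top [[327.1, 170.5], [331.0, 168.1]] [(132, array([327. , 170.8]), [320, 165, 14, 13]), (94, array([335.3, 185.4]), [326, 172, 15, 19])]
top [[308.2, 173.6], [311.0, 171.3]] [(136, array([308.4, 173. ]), [302, 167, 14, 13])]
side orange []
side [[293.8, 268.0], [296.8, 237.7]] [(231, array([296.2, 235.2]), [283, 230, 24, 17]), (83, array([293.9, 265.8]), [286, 262, 16, 8])]
side [[282.6, 248.5], [284.8, 219.1]] [(524, array([280.8, 225.9]), [271, 211, 24, 30])]
```

The row is back at its packed position, the shakers stand, and the arm is clear. I'm handing the job in.

```bash
python3 -c "
from workcell import env
print(env.close_job())"
```

```text
the job is handed in; nothing more can be done
None
```

I handed the job in at about 100 s: the three cartons are packed on the bed against the cheek and lip, both toppled shakers stand on the mat, and the bystanders and orange look-alike were left alone; the last checks were by measurement, and no verdict came back.

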